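# Clamp the small shoe last in the crank vise

## Robot

A 6-joint arm with a two-finger parallel gripper is mounted at the origin on the work surface. World frame = base frame: x ahead of the robot, y to its left, z up, the work surface at z = 0. Lengths are in m, angles in rad, forces in N, time in s.
With the tool pointing down it reaches from about 0.35 to 0.975 m from the base axis. Payload 4.9 kg.
Tool frame: the origin (TCP) lies on the centre line of the jaws, within the pads' length; the fingertips stand 14 mm ahead of it and the grasp point (between the pads) lies 5 mm behind it; z points along the fingers, y is the line along which they close (so a half turn about z gives the same grasp; the last joint's range is limited). The gripper opens to 85 mm and grips with 20 to 120 N. Pads are 22 mm wide; open, the fingers measure 114 mm over their backs; the gripper's body (76 mm by 85 mm) begins 54 mm behind the grasp point. The pads swing forward as they close: fully open they stand 13 mm farther back than shut.
Start: joints at [1.136, 0.053, 1.613, -0, 1.476, -0.119], TCP at [0.194, 0.594, 0.208] pointing down, gripper open.
Joint ranges: [-3.01, 3.01], [-1.01, 2.22], [0.06, 2.58], [-1.02, 4.17], [0.09, 2.62], [-3.14, 3.14]. Speed limits (rad/s): [2.57, 2.57, 3.14, 3.14, 3.14, 3.14].

## Interface

Orientations are given as a unit quaternion [w, x, y, z].
In Python, from plant import * gives the robot as it stands.
- The arm moves only by the tool send_rows, never from a script. Its argument "steps" is a list of rows, each an object with "translation": the shift along the tool's x, y, z in cm, a list of three; "delta_rot": the turn, a rotation vector about the tool's x, y, z in rad, a list of three; "jaw": the finger opening in cm, from 0 to 8.54. In form: [{"translation": [dx, dy, dz], "delta_rot": [rx, ry, rz], "jaw": jaw}, ...]. A call has exactly 8 rows; each row is the pose to reach, as a shift and turn from the pose commanded when the call began, along the tool's axes at that moment; what a row does not reach only later rows make up. A row lasts 1/10 s, in which the tool goes at most 50 mm and 8.59 degrees, less where a joint would pass 70% of its speed; a pose out of reach is approached as far as the arm can. A call with a gripper value outside its range is refused whole. The fingers move at their own pace and stop on an object; the grip force is fixed at half the most. Time passes only in rows, so rows that repeat a pose let the fingers close, or fill a call up. It gives the time, the measured TCP pose, the force, the opening and the grip force at its end, in the units of the state.
- state(): the state, without advancing time (a new reading comes with each control period).
- grab_frame(name): name is "scene" or "side" or "wrist"; returns a dict with "pixels" (384x512x3 uint8, blue, green, red), "range_z" (384x512 float32, m along the optical axis (not along the pixel's ray), 0 where there is no reading), "fx", "fy", "cx", "cy" (pixels), "dist" ([k1, k2, p1, p2, k3] as OpenCV has them; the pictures are not rectified), "rvec" (rotation vector, rad) and "tvec" (3), from world to camera coordinates, as OpenCV has them. Camera axes: x right, y down, z forward; pixel columns grow to the right and rows downward; lengths in m; the calibration is good to about 2 mm. A picture is of the moment at which its call begins.
- job_done(): hands the job in; it is judged then, once.
The state is a dict: "time": time; "joint_pos": joint angles; "joint_vel": joint speeds; "joint_efforts": joint torques, N m; "tool_pos": TCP position; "tool_rot": TCP orientation; "contact_force": force on the tool from outside, world axes, zero at the start; "ft_torque": the same for the moment, N m; "gripper_width": opening from 0.0 (shut) to 1.0 (fully open); "grasp_force": force on a finger pad.
Only numpy, scipy, OpenCV 4.12 (cv2) and the standard library are available. Lean on these libraries where they do the work, as an engineer would, in place of code of your own. Each camera call takes 0.05 s, during which the arm holds its last target. There are 200 camera calls.

## Task

Pick out the smaller of the two shoe lasts and stand it on its sole between the jaws of the bench vise, lengthwise along the jaw faces and about centred on them, and let go of it. Then swing the vise's folded crank handle fully upright, push it down along its own length until it latches home in the wheel, and wind the wheel clockwise as seen from above until the sprung jaw grips the last firmly. Leave the crank upright and latched, and leave everything else on the bench where it is.

Things in the scene. Friction and masses are not known exactly. Their poses are not given: they have to be found in the camera images.
- vise: Red cast bench vise, bolted down; new place and yaw (within 20 degrees) each time. Origin: centre of its underside on the bench, z up. In its frame, mm: bed x -55 to 55, y -170 to 160, top z 30; jaws at the +y end; gearbox with a horizontal handwheel at the -y end, vertical axis at x 0, y -85.
- seat (a point): Point on the vise bed midway in the open jaw gap (vise frame 0, 84, 30 mm); axes as the vise's: x along the jaw faces, y towards the fixed jaw, z up. The open gap is 72 mm. Winding pushes the last against the fixed jaw, its centre line then 11 mm to +y of here. Along the jaws its origin should be within 15 mm of here; the toe may point either way.
- last: The smaller shoe last: cream foot-shaped block 129 mm long, 50 wide, 80 high, 0.2 to 0.45 kg, standing on its sole. Origin on the underside, mid of the gripped part; x to the toe (heel -51, toe +78), y across. Sides upright, 50 mm apart, x -30 to 30, z 4 to 38. Above is the ankle cone: x -36 to 24, 38 mm wide at z 60, 36 at z 78, flat top z 80.
- last_cone (a point): Point inside the ankle cone of the smaller last, a good place to grip across y: 6 mm behind the origin, 68 mm above the sole, cone 37 mm wide there.
- big_last: The larger last, same shape and colour: 174 mm long, 75 wide, 100 high, standing on its sole; too wide for the vise. Leave it. Origin and axes as for the smaller one. One last stands to each side of the vise; which side varies.
- wheel_center (a point): Centre of the handwheel's top face, on its vertical axis (vise frame 0, -85, 76). Wheel outer radius 87 mm, underside at vise z 64. A stop pin in the vise holds the wheel until the crank handle is latched down.
- wheel (a joint): Turn of the wheel, rad: 0 at the start, grows clockwise seen from above, end stop 10.8. Friction 0.15 N m; stays where left. One turn (6.28) moves the sprung jaw 18 mm towards the fixed jaw. The last is pushed against the fixed jaw after about 1.25 turns; about 1.5 turns give a firm grip.
- jaw (a joint): Travel of the moving jaw towards the fixed jaw, m: 0 open, 0.031 at most; driven by the wheel only.
- pad (a joint): How far the sprung pad of the moving jaw is pushed back into it, m: 0 free, 0.010 at most; 2.5 N per mm. Pushed back about half way (0.005) the grip is firm; above 0.003 it counts.
- fold_hinge (a point): Hinge of the folding crank handle, in a fork on the wheel, 62 mm from the wheel's axis, 29 mm above its top face. At the start it is on the wheel's -x side (vise frame -62, -85, 105 mm), the hinge axis along the vise's y. It moves with the wheel.
- fold (a joint): Swing of the crank handle about its hinge, rad: 0 folded flat, pointing from the hinge over the wheel's centre; 1.571 fully upright (stop). Starts at 0 to 0.6. Stiff: stays where left (0.13 N m).
- latch (a joint): How far the handle is pushed along its length towards the hinge, m: 0 out, 0.019 home, latched beyond 0.016. Push it in only when upright: its foot, 24 mm beyond the hinge, then drops into a socket in the wheel and clears the stop pin. Takes about 10 N, stays where left. Pushed in over 5 mm while being swung up, the foot fouls the wheel: pull it out again.
- grip (a point): On the axis of the handle's wooden sleeve, a good place to grip: 85 mm from the hinge (66 once latched). Sleeve round, 21 mm thick here, spins freely on its rod, runs 30 to 108 mm from the hinge when unlatched. Pinched along the hinge axis' direction it turns between the fingers, so it can be swung up and cranked without turning the gripper.
- glue_jar: Glue jar, 68 mm wide, 95 mm high, a bystander; origin under its centre.
- mallet: Wooden mallet lying on the bench, a bystander: 0.23 m long, head 95 x 44 mm and 44 mm high; origin under its middle, head to its +x.
- awl: Awl with a wooden handle, 130 mm long, lying on the bench, a bystander; origin near its middle.
- spool: Wooden spool, 44 mm wide, 58 mm high, standing in front of the vise, a bystander; origin under its centre.
- tin: Metal tin, 54 mm wide, 75 mm high, standing behind the vise, a bystander; origin under its centre.
- heel_block: Stacked heel block 55 x 50 x 32 mm lying on the bench, a bystander; origin under its centre.
- pad_face (a point): Middle of the moving jaw's steel pad face (vise frame 0, 48, 49 mm when open), 64 mm long in x, z 32 to 66; it closes towards +y. The fixed jaw's face is at vise y 120 mm, x -35 to 35, jaw top z 68, 30 mm thick.
Not all that is in view belongs to the job. Leave any blue or green look-alike of the last alone.

How it is judged:
By the outcome, as a careful person would: the job done as asked, in the order asked, and still so for the second after the job is handed in, with the robot touching nothing.
It also fails if it takes over 70 s, if anything falls off the work surface, if the arm or the gripper's body presses on something with over 40 N, if the wrist force passes 120 N, or if a joint passes its speed limit or range.

## Working session

There is one attempt and no reset: what is moved stays moved. The work goes in short steps, Python scripts to look and compute and a tool call to move; the robot and the scene stay as the last step left them, time stands still between calls to the robot, and variables do not carry over. Pictures are saved under pics/ and viewed, at most 10 in all, crops included, and the job is handed in when it is done.

Besides the shell and the picture viewer there is one more tool, called after "Call:" in YAML: its name, and indented under it one key for each argument. send_rows: Moves the arm, as the interface text tells. Its arguments: {"type":"object","properties":{"steps":{"type":"array","items":{"type":"object","properties":{"translation":{"type":"array","items":{"type":"number"}},"delta_rot":{"type":"array","items":{"type":"number"}},"jaw":{"type":"number"}}}}},"required":["steps"]}

```bash
mkdir -p pics; cat > h.py <<'E'
from plant import *
import numpy as np, cv2
def cam(n):
    f=grab_frame(n); f['K']=np.array([[f['fx'],0,f['cx']],[0,f['fy'],f['cy']],[0,0,1.]])
    f['R']=cv2.Rodrigues(np.array(f['rvec'],float))[0]; f['t']=np.array(f['tvec'],float).ravel(); f['d']=np.array(f['dist'],float); return f
def cloud(f):
    h,w=f['range_z'].shape
    u,v=np.meshgrid(np.arange(w),np.arange(h))
    n=cv2.undistortPoints(np.stack([u,v],-1).reshape(-1,1,2).astype(float),f['K'],f['d']).reshape(h,w,2)
    z=f['range_z'].astype(float); P=np.dstack([n[...,0]*z,n[...,1]*z,z])
    W=(P-f['t'])@f['R']; W[z==0]=np.nan; return W
def proj(f,p): return cv2.projectPoints(np.array(p,float).reshape(-1,1,3),np.array(f['rvec'],float),f['t'],f['K'],f['d'])[0].reshape(-1,2)
E
python3 - <<'E'
from h import *
import pickle
a=cam('scene');b=cam('side');pickle.dump((a,b),open('f0.pkl','wb'))
for n,f in (('scene',a),('side',b)): cv2.imwrite(f'pics/{n}0.png',f['pixels']); print(n,-f['R'].T@f['t'],(f['range_z']>0).mean())
print(state())
E
```

```text
scene [1.22019617 0.45471613 1.23619502] 0.9962565104166666
side [0.35760945 1.13437715 1.05076356] 0.9959869384765625
{'time': 0.1, 'joint_pos': array([ 1.13600593e+00,  5.32814894e-02,  1.61416865e+00, -1.85254184e-05,
        1.47599177e+00, -1.19003000e-01]), 'joint_vel': array([-0.00044848, -0.00135773, -0.00361431,  0.00024187,  0.00098268,
       -0.00051009]), 'joint_efforts': array([ 3.13040482e-04, -3.94905603e+01, -3.71361780e+01, -1.29383898e-04,
        3.93668481e-03,  8.91059301e-06]), 'tool_pos': array([0.19385095, 0.59353535, 0.20648465]), 'tool_rot': array([-2.43898374e-04,  1.57237515e-01,  9.87560382e-01, -8.91928615e-04]), 'contact_force': array([-0.51627298,  0.21336042, -0.11014605]), 'ft_torque': array([-0.03546173, -0.02303566,  0.03937716]), 'grasp_force': 0.0, 'gripper_width': 0.9994609617139143}
```

View pics/scene0.png

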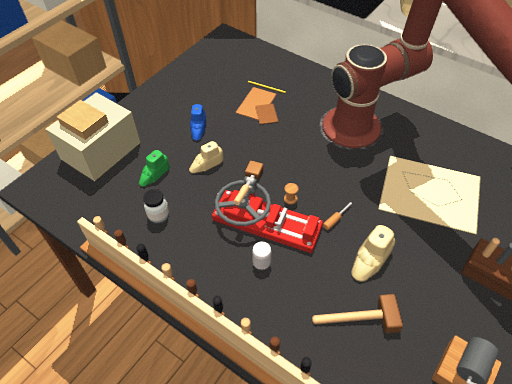

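View pics/side0.png

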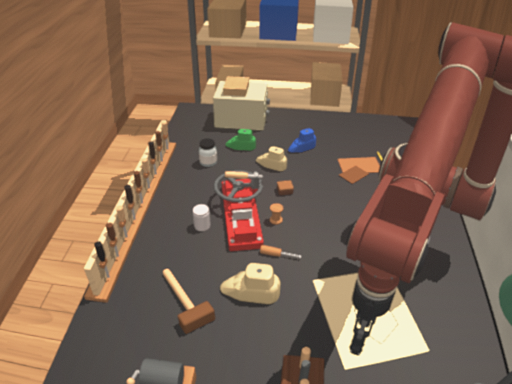

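Cream candidates in the scene view are the small one at (208,157) and the big one at (375,252). The look-alikes are green at (154,168) and blue at (198,122). I choose (208,157): it is cream and smaller. Next I measure it and the vise.

```bash
python3 - <<'E'
from h import *
import pickle
a,b=pickle.load(open('f0.pkl','rb'))
red=[];last=[];slv=[];allp=[]
for n,f,c in (('scene',a,(208,157)),('side',b,(272,158))):
    W=cloud(f);hsv=cv2.cvtColor(f['pixels'],cv2.COLOR_BGR2HSV)
    ok=(W[...,2]<.2)&(np.hypot(W[...,0],W[...,1])>.3)
    r=((hsv[...,0]<6)|(hsv[...,0]>174))&(hsv[...,1]>190)&(hsv[...,2]>80)&ok
    print(n,'red',r.sum()); 
    R=W[r]; bed=R[(R[:,2]>.02)&(R[:,2]<.036)]; red.append(R)
    print(' bed',len(bed),cv2.minAreaRect(bed[:,:2].astype(np.float32)*1000), 'all',cv2.minAreaRect(R[:,:2].astype(np.float32)*1000))
    p=W[c[1],c[0]];print(' last px',p,hsv[c[1],c[0]])
    cr=(hsv[...,0]>12)&(hsv[...,0]<32)&(hsv[...,1]>40)&(hsv[...,2]>120)&ok&(np.hypot(W[...,0]-p[0],W[...,1]-p[1])<.13)
    L=W[cr];L=L[L[:,2]>.006];last.append(L)
    print(' n',len(L),'zmax',np.percentile(L[:,2],99))
    T=L[L[:,2]>.077];print(' top',len(T),T.mean(0),cv2.minAreaRect(T[:,:2].astype(np.float32)*1000))
    print(' all',cv2.minAreaRect(L[:,:2].astype(np.float32)*1000))
L=np.vstack(last);print('both',cv2.minAreaRect(L[:,:2].astype(np.float32)*1000));print('boxpts',cv2.boxPoints(cv2.minAreaRect(L[:,:2].astype(np.float32)*1000)))
lo=L[L[:,2]<.04];print('low mean',lo.mean(0))
R=np.vstack(red);B=R[R[:,2]<.036]
print('bed both',cv2.minAreaRect(B[:,:2].astype(np.float32)*1000))
print(cv2.boxPoints(cv2.minAreaRect(B[:,:2].astype(np.float32)*1000)))
s=a['pixels'][120:250,170:340];cv2.imwrite('pics/crop.png',cv2.resize(s,None,fx=4.5,fy=4.5,interpolation=cv2.INTER_CUBIC))
E
```

```text
scene red 2267
 bed 1061 ((533.81103515625, -8.041641235351562), (113.60309600830078, 327.6438293457031), 14.527140617370605) all ((534.7346801757812, -7.4863433837890625), (124.15320587158203, 329.5511474609375), 16.05059242248535)
 last px [ 0.456236   -0.3006502   0.05162927] [ 18  98 148]
 n 624 zmax 0.08419412373864027
 top 97 [ 0.43552015 -0.31109207  0.08062368] ((437.66424560546875, -310.34893798828125), (37.54787063598633, 53.6701545715332), 67.83099365234375)
 all ((458.04290771484375, -277.33770751953125), (161.1566162109375, 145.13485717773438), 71.60108184814453)
side red 1
 bed 1 ((499.3802185058594, 50.26982498168945), (0.0, 0.0), 0.0) all ((499.3802185058594, 50.26982498168945), (0.0, 0.0), 0.0)
 last px [ 0.44506231 -0.29209734  0.04565001] [ 19  92 152]
 n 452 zmax 0.0794955034550999
 top 24 [ 0.43365813 -0.30172859  0.07821638] ((431.20501708984375, -305.14898681640625), (32.99187469482422, 46.76923370361328), 76.56190490722656)
 all ((452.5247497558594, -308.9049987792969), (50.958702087402344, 127.23644256591797), 70.42991638183594)
both ((458.04290771484375, -277.33770751953125), (161.1566162109375, 145.13485717773438), 71.60108184814453)
boxpts [[ 363.75198 -330.89246]
 [ 501.4678  -376.70154]
 [ 552.33386 -223.78296]
 [ 414.618   -177.97388]]
low mean [ 0.46035243 -0.30117313  0.0235807 ]
bed both ((530.6829223632812, -8.575942993164062), (122.64893341064453, 327.76055908203125), 14.841833114624023)
[[ 429.42624  134.12837]
 [ 513.3827  -182.69698]
 [ 631.9396  -151.28026]
 [ 547.98315  165.54509]]
```

View pics/crop.png

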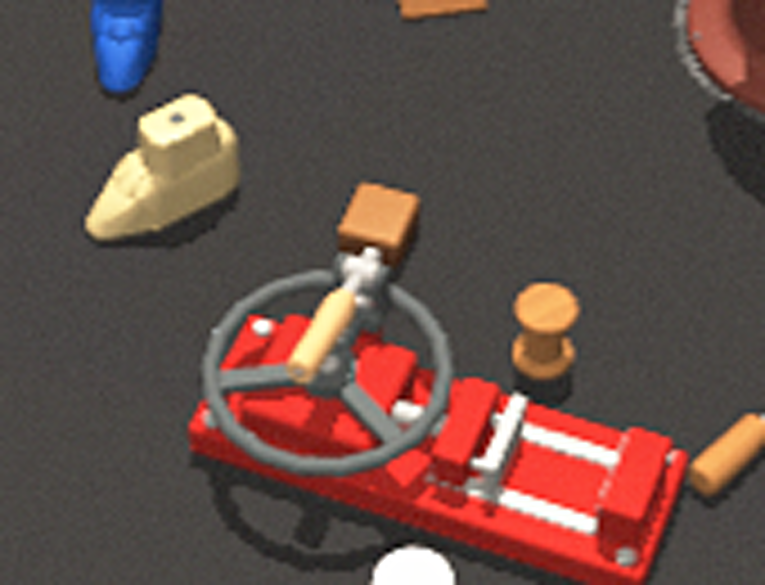

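The crop confirms it: cream, small, with its toe at lower left, at crop (170,165), beside the heel block and the wheel. Now a move helper, then I go above the last.

```bash
cat >> h.py <<'E'
from scipy.spatial.transform import Rotation as Ro
V0=np.array([.5325,-.0032,0]); VY=np.radians(14.6)
def vw(p,yaw=None,o=None):
    y=VY if yaw is None else yaw; return (V0 if o is None else o)+Ro.from_euler('z',y).apply(np.array(p,float))
def tr():
    s=state();q=s['tool_rot'];return np.array(s['tool_pos']),Ro.from_quat([q[1],q[2],q[3],q[0]]),s
def down(yaw): # tool z down, tool y at given yaw (rad)
    y=np.array([np.cos(yaw),np.sin(yaw),0]);z=np.array([0,0,-1.]);return Ro.from_matrix(np.stack([np.cross(y,z),y,z],1))
def go(targets,yaws):
    p,R,s=tr();out=[]
    for t,y in zip(targets,yaws):
        T=R.inv().apply(np.array(t)-p)*100; r=(R.inv()*down(y)).as_rotvec() if y is not None else np.zeros(3)
        print('T',T.round(2),'rot',r.round(3),'|d|mm',(np.linalg.norm(T)*10).round())
    print('t',round(s['time'],2),'pos',p.round(4),'y-yaw',np.degrees(np.arctan2(*R.as_matrix()[[1,0],1])).round(1),'F',s['contact_force'].round(1),'w',round(s['gripper_width'],3),'g',round(s['grasp_force'],1))
E
python3 - <<'E'
from h import *
y=np.radians(70.4)
go([[.45,.1,.30],[.435,-.305,.28]],[y,y])
E
```

```text
T [-39.67 -38.98  -9.29] rot [-0.002 -0.     0.026] |d|mm 564.0
T [-50.83 -77.93  -7.22] rot [-0.002 -0.     0.026] |d|mm 933.0
t 0.1 pos [0.1939 0.5935 0.2065] y-yaw 71.9 F [-0.5  0.2 -0.1] w 0.999 g 0.0
```

Call:
send_rows:
  steps:
    - {"translation": [-39.67,-38.98,-9.3],"delta_rot": [0,0,0.026],"jaw": 8.5}
    - {"translation": [-39.67,-38.98,-9.3],"delta_rot": [0,0,0.026],"jaw": 8.5}
    - {"translation": [-39.67,-38.98,-9.3],"delta_rot": [0,0,0.026],"jaw": 8.5}
    - {"translation": [-39.67,-38.98,-9.3],"delta_rot": [0,0,0.026],"jaw": 8.5}
    - {"translation": [-39.67,-38.98,-9.3],"delta_rot": [0,0,0.026],"jaw": 8.5}
    - {"translation": [-39.67,-38.98,-9.3],"delta_rot": [0,0,0.026],"jaw": 8.5}
    - {"translation": [-39.67,-38.98,-9.3],"delta_rot": [0,0,0.026],"jaw": 8.5}
    - {"translation": [-39.67,-38.98,-9.3],"delta_rot": [0,0,0.026],"jaw": 8.5}

```text
time: 0.9
tool_pos: [0.3759, 0.242, 0.2735]
tool_rot: [0.0, 0.17, 0.985, 0.0]
contact_force: [1.0, 0.2, -0.3]
gripper_width: 0.997
grasp_force: 0.0
```

```bash
python3 - <<'E'
from h import *
y=np.radians(70.4)
go([[.45,.1,.30],[.435,-.305,.28]],[y,y])
E
```

```text
T [-11.73 -10.9   -2.65] rot [0.    0.    0.001] |d|mm 162.0
T [-23.88 -49.56  -0.65] rot [0.    0.    0.001] |d|mm 550.0
t 0.9 pos [0.3759 0.242  0.2735] y-yaw 70.4 F [ 1.   0.2 -0.3] w 0.997 g 0.0
```

Call:
send_rows:
  steps:
    - {"translation": [-23.9,-49.6,-0.7],"delta_rot": [0,0,0],"jaw": 8.5}
    - {"translation": [-23.9,-49.6,-0.7],"delta_rot": [0,0,0],"jaw": 8.5}
    - {"translation": [-23.9,-49.6,-0.7],"delta_rot": [0,0,0],"jaw": 8.5}
    - {"translation": [-23.9,-49.6,-0.7],"delta_rot": [0,0,0],"jaw": 8.5}
    - {"translation": [-23.9,-49.6,-0.7],"delta_rot": [0,0,0],"jaw": 8.5}
    - {"translation": [-23.9,-49.6,-0.7],"delta_rot": [0,0,0],"jaw": 8.5}
    - {"translation": [-23.9,-49.6,-0.7],"delta_rot": [0,0,0],"jaw": 8.5}
    - {"translation": [-23.9,-49.6,-0.7],"delta_rot": [0,0,0],"jaw": 8.5}

```text
time: 1.7
tool_pos: [0.418, -0.1559, 0.2784]
tool_rot: [0.0, 0.17, 0.985, 0.0]
contact_force: [1.7, 0.7, 0.3]
gripper_width: 0.998
grasp_force: 0.0
```

```bash
python3 - <<'E'
from h import *
y=np.radians(70.4)
go([[.435,-.305,.24]],[y])
import pickle
# wrist view on the way: vise / wheel
f=cam('wrist');pickle.dump(f,open('w1.pkl','wb'));cv2.imwrite('pics/w1.png',f['pixels']);print(-f['R'].T@f['t'],f['R'][2])
E
```

```text
T [ -6.6  -13.47   3.84] rot [ 0.  0. -0.] |d|mm 155.0
t 1.7 pos [ 0.418  -0.1559  0.2784] y-yaw 70.4 F [1.7 0.7 0.3] w 0.998 g 0.0
[ 0.33784923 -0.12722854  0.44462242] [ 0.30740588 -0.10979355 -0.94522326]
```

View pics/w1.png

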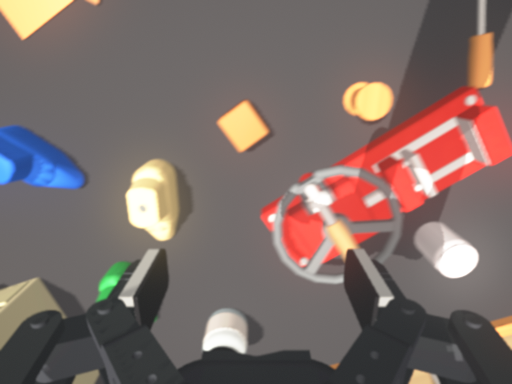

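The wrist view shows the small last at (152,200), its toe toward (160,235). The vise and wheel are at (340,220), with the folded handle running from the hinge (315,195) to about (345,245). I can measure everything from this frame.

```bash
python3 - <<'E'
from h import *
import pickle
f=pickle.load(open('w1.pkl','rb'));a,b=pickle.load(open('f0.pkl','rb'))
W=cloud(f);hsv=cv2.cvtColor(f['pixels'],cv2.COLOR_BGR2HSV)
mr=lambda P:[np.round(x,1) for x in cv2.minAreaRect(P[:,:2].astype(np.float32)*1000)]
m=np.zeros(hsv.shape[:2],bool);m[150:250,115:190]=1
L=W[m&(hsv[...,1]>60)&(W[...,2]>.008)];print('last',len(L),mr(L),'zmax',L[:,2].max())
for lo,hi in((.008,.04),(.055,.085),(.076,.085)):
    T=L[(L[:,2]>lo)&(L[:,2]<hi)];print(lo,len(T),T.mean(0),mr(T))
r=((hsv[...,0]<6)|(hsv[...,0]>174))&(hsv[...,1]>170)&(hsv[...,2]>60)&(W[...,2]<.12)&(W[...,0]>.4)
R=W[r];B=R[(R[:,2]>.004)&(R[:,2]<.036)];print('bed',len(B),mr(B),np.median(B[:,2]))
J=R[(R[:,2]>.06)&(R[:,2]<.075)];Jv=Ro.from_euler('z',-VY).apply(J-V0);
for lo,hi in((0.0,.05),(.1,.17)):
    j=Jv[(Jv[:,1]>lo)&(Jv[:,1]<hi)];print('jaw vise-frame',len(j),np.percentile(j,[2,98],axis=0).round(4).tolist(),mr(j) if len(j)>5 else '')
# points over the vise wheel in vise frame, for 3 cams
for n,g in(('w',f),('scene',a),('side',b)):
    Wg=cloud(g);v=Ro.from_euler('z',-VY).apply((Wg-V0).reshape(-1,3)).reshape(Wg.shape)
    hs=cv2.cvtColor(g['pixels'],cv2.COLOR_BGR2HSV)
    near=(abs(v[...,0])<.12)&(abs(v[...,1]+.085)<.1)&(v[...,2]<.25)
    wd=near&(v[...,2]>.09)&(hs[...,0]>8)&(hs[...,0]<28)&(hs[...,1]>70)
    s=v[wd];print(n,'sleeve',len(s));
    if len(s)>10:
        lo,hi=np.percentile(s,[5,95],axis=0);print(' ',lo.round(3),hi.round(3)); c=np.polyfit(s[:,0],s[:,2],1);print('  fit slope',c,'mean',s.mean(0).round(4))
    rim=near&(v[...,2]>.068)&(v[...,2]<.084)&(hs[...,1]<90)
    q=v[rim];rr=np.hypot(q[:,0],q[:,1]+.085);q=q[rr>.07]
    if len(q)>30:
        (x,y),rad=cv2.minEnclosingCircle(q[:,:2].astype(np.float32)*1000);A=np.c_[2*q[:,:2],np.ones(len(q))];s=np.linalg.lstsq(A,(q[:,:2]**2).sum(1),rcond=None)[0];print('  rim circ',x,y,rad,'lsq',s[:2])
E
```

```text
last 1648 [array([ 453.1, -306. ]), array([ 42.1, 125.9]), np.float64(81.7)] zmax 0.08050245369022761
0.008 656 [ 0.44094346 -0.29492487  0.0248371 ] [array([ 453.5, -305.7]), array([ 37.9, 126.4]), np.float64(79.3)]
0.055 544 [ 0.42558582 -0.29571723  0.06843261] [array([ 429.4, -296.7]), array([60. , 29.5]), np.float64(15.4)]
0.076 123 [ 0.42889739 -0.29621313  0.07802551] [array([ 431.1, -297.9]), array([53.6, 21.7]), np.float64(10.3)]
bed 5270 [array([524.3, -14.9]), array([119.1, 323.9]), np.float64(9.7)] 0.029645349293374135
jaw vise-frame 316 [[-0.0385, 0.0037, 0.0605], [0.0294, 0.0258, 0.067]] [array([-3.5, 15.6]), array([24.1, 70.4]), np.float64(89.4)]
jaw vise-frame 1120 [[-0.0363, 0.1212, 0.0628], [0.029, 0.144, 0.0693]] [array([ -3.3, 132.7]), array([24.6, 68.8]), np.float64(89.0)]
w sleeve 550
  [-0.037 -0.094  0.116] [-0.003 -0.076  0.126]
  fit slope [0.1795879  0.12516745] mean [-0.0211 -0.0848  0.1214]
  rim circ 22.377635955810547 -60.5981330871582 122.33247375488281 lsq [-0.00200861 -0.08345234]
scene sleeve 147
  [-0.03  -0.092  0.115] [ 0.041 -0.076  0.133]
  fit slope [0.1151265  0.12402635] mean [ 0.0069 -0.0831  0.1248]
  rim circ 23.91476058959961 -63.70951843261719 120.8805923461914 lsq [ 0.00133934 -0.08270727]
side sleeve 138
  [-0.033 -0.084  0.105] [ 0.036 -0.069  0.128]
  fit slope [0.15864426 0.11799143] mean [ 0.0009 -0.0754  0.1181]
  rim circ 22.86128044128418 -57.439029693603516 118.65338897705078 lsq [-0.00217215 -0.07836653]
```

Call:
send_rows:
  steps:
    - {"translation": [-6.5,-13.3,3.0],"delta_rot": [0,0,0],"jaw": 8.5}
    - {"translation": [-6.5,-13.3,3.0],"delta_rot": [0,0,0],"jaw": 8.5}
    - {"translation": [-6.5,-13.3,3.0],"delta_rot": [0,0,0],"jaw": 8.5}
    - {"translation": [-6.5,-13.3,3.0],"delta_rot": [0,0,0],"jaw": 8.5}
    - {"translation": [-6.5,-13.3,3.0],"delta_rot": [0,0,0],"jaw": 8.5}
    - {"translation": [-6.5,-13.3,3.0],"delta_rot": [0,0,0],"jaw": 8.5}
    - {"translation": [-6.5,-13.3,3.0],"delta_rot": [0,0,0],"jaw": 8.5}
    - {"translation": [-6.5,-13.3,3.0],"delta_rot": [0,0,0],"jaw": 8.5}

```text
time: 2.55
tool_pos: [0.4355, -0.3, 0.2495]
tool_rot: [0.001, 0.169, 0.986, -0.0]
contact_force: [-0.3, 0.8, 0.5]
gripper_width: 0.995
grasp_force: 0.0
```

```bash
sed -i 's/V0=np.array.*; /V0=np.array([.530,-.0023,0]); /' h.py; python3 - <<'E'
from h import *
f=cam('wrist');cv2.imwrite('pics/w2.png',f['pixels'])
W=cloud(f);hsv=cv2.cvtColor(f['pixels'],cv2.COLOR_BGR2HSV)
mr=lambda P:[np.round(x,1) for x in cv2.minAreaRect(P[:,:2].astype(np.float32)*1000)]
ok=(np.hypot(W[...,0]-.44,W[...,1]+.302)<.12)&(hsv[...,1]>60)&(hsv[...,0]>8)&(hsv[...,0]<35)&(W[...,2]>.008)&(W[...,2]<.09)
n,lab,st,_=cv2.connectedComponentsWithStats(ok.astype(np.uint8));k=1+st[1:,4].argmax();L=W[lab==k];print(st[k])
for lo,hi in((.008,.09),(.01,.04),(.055,.085),(.077,.085)):
    T=L[(L[:,2]>lo)&(L[:,2]<hi)];c,ax=cv2.PCACompute(T[:,:2].astype(np.float32),mean=None);print(lo,len(T),T.mean(0).round(4),mr(T),'pca',np.degrees(np.arctan(ax[0,1]/ax[0,0])))
go([],[])
E
```

```text
[226 115  42  75 712]
0.008 712 [ 0.4201 -0.2967  0.0495] [array([ 435.8, -312.3]), array([49.9, 93.5]), np.float64(69.5)] pca 3.0642889
0.01 142 [ 0.414  -0.2964  0.0298] [array([ 435.4, -298.8]), array([92. , 50.3]), np.float64(16.8)] pca -2.4671228
0.055 265 [ 0.417  -0.2974  0.0672] [array([ 426.9, -297.3]), array([56.5, 28.9]), np.float64(21.9)] pca 17.569271
0.077 14 [ 0.4119 -0.2975  0.0776] [array([ 415.8, -295.3]), array([26.8,  6.4]), np.float64(34.9)] pca 39.08741
t 2.6 pos [ 0.4355 -0.3001  0.2494] y-yaw 70.5 F [-0.1  0.4 -0.2] w 0.996 g 0.0
```

View pics/w2.png

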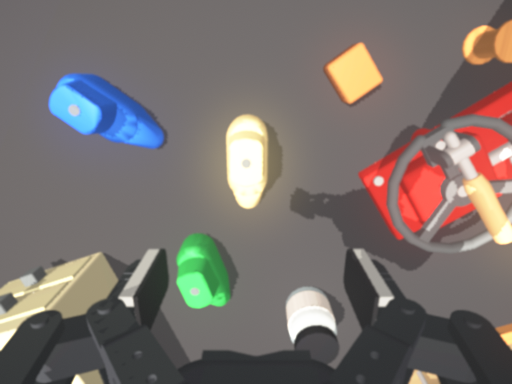

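The last stands centred at (247,160), heel up at (247,117), toe at (248,206) and top hole at (246,163). It lies almost along the tool x axis. It is overexposed, so I segment by height only.

```bash
python3 - <<'E'
from h import *
f=cam('wrist');W=cloud(f)
mr=lambda P:[np.round(x,1) for x in cv2.minAreaRect(P[:,:2].astype(np.float32)*1000)]
m=np.zeros(W.shape[:2],bool);m[100:220,205:295]=1
L=W[m&(W[...,2]>.008)]
for lo,hi in((.008,.09),(.01,.04),(.055,.085),(.076,.085)):
    T=L[(L[:,2]>lo)&(L[:,2]<hi)];c,ax=cv2.PCACompute(T[:,:2].astype(np.float32),mean=None);print(lo,len(T),T.mean(0).round(4),mr(T),'pca',np.degrees(np.arctan(ax[0,1]/ax[0,0])))
print('hole',W[163,246],L[:,2].max())
go([],[])
E
```

```text
0.008 3195 [ 0.4356 -0.3112  0.0602] [array([ 452.2, -318. ]), array([ 50.1, 128.4]), np.float64(70.3)] pca -19.656818
0.01 504 [ 0.4675 -0.3223  0.0298] [array([ 451.5, -317.8]), array([ 50.1, 126.9]), np.float64(70.3)] pca -20.844902
0.055 1735 [ 0.4299 -0.3095  0.0774] [array([ 432.3, -311.2]), array([39.9, 60.3]), np.float64(70.9)] pca -19.059162
0.076 1451 [ 0.4329 -0.3109  0.0796] [array([ 434.4, -311.2]), array([35.8, 56.3]), np.float64(68.8)] pca -20.341743
hole [ 0.43455992 -0.31125429  0.08069839] 0.08217595680252006
t 2.65 pos [ 0.4354 -0.3002  0.2493] y-yaw 70.5 F [ 0.2  1.2 -0.4] w 0.997 g 0.0
```

```bash
python3 - <<'E'
from h import *
y=np.radians(70.3)
go([[.4338,-.3113,.066]],[y])
E
```

```text
T [-0.2  -1.09 18.33] rot [-0.     0.001  0.003] |d|mm 184.0
t 2.65 pos [ 0.4354 -0.3002  0.2493] y-yaw 70.5 F [ 0.2  1.2 -0.4] w 0.997 g 0.0
```

Call:
send_rows:
  steps:
    - {"translation": [-0.2,-1.1,5],"delta_rot": [0,0,0.003],"jaw": 8.5}
    - {"translation": [-0.2,-1.1,9.5],"delta_rot": [0,0,0.003],"jaw": 8.5}
    - {"translation": [-0.2,-1.1,13],"delta_rot": [0,0,0.003],"jaw": 8.5}
    - {"translation": [-0.2,-1.1,16],"delta_rot": [0,0,0.003],"jaw": 8.5}
    - {"translation": [-0.2,-1.1,18.3],"delta_rot": [0,0,0.003],"jaw": 8.5}
    - {"translation": [-0.2,-1.1,18.3],"delta_rot": [0,0,0.003],"jaw": 8.5}
    - {"translation": [-0.2,-1.1,18.3],"delta_rot": [0,0,0.003],"jaw": 5}
    - {"translation": [-0.2,-1.1,18.3],"delta_rot": [0,0,0.003],"jaw": 3}

```text
time: 3.45
tool_pos: [0.4346, -0.3129, 0.0679]
tool_rot: [0.001, 0.171, 0.985, -0.001]
contact_force: [-0.0, -1.5, 0.7]
gripper_width: 0.684
grasp_force: 0.0
```

Call:
send_rows:
  steps:
    - {"translation": [0,0,0],"delta_rot": [0,0,0],"jaw": 2.5}
    - {"translation": [0,0,0],"delta_rot": [0,0,0],"jaw": 2.5}
    - {"translation": [0,0,0],"delta_rot": [0,0,0],"jaw": 2.5}
    - {"translation": [0,0,0],"delta_rot": [0,0,0],"jaw": 2.5}
    - {"translation": [0,0,-2],"delta_rot": [0,0,0],"jaw": 2.5}
    - {"translation": [0,0,-5],"delta_rot": [0,0,0],"jaw": 2.5}
    - {"translation": [0,0,-9],"delta_rot": [0,0,0],"jaw": 2.5}
    - {"translation": [0,0,-13],"delta_rot": [0,0,0],"jaw": 2.5}

```text
time: 4.25
tool_pos: [0.4329, -0.3116, 0.1965]
tool_rot: [-0.001, 0.172, 0.985, 0.0]
contact_force: [0.9, -0.6, -0.2]
gripper_width: 0.289
grasp_force: 0.0
```

```bash
python3 - <<'E'
from h import *
y=np.radians(90)+VY
# cone centre over seat: 6 mm behind origin
t=vw([-.006,.084,0]); print(t)
go([[.40,-.20,.32],[t[0],t[1],.32]],[y,y])
E
```

```text
[0.50301992 0.07747515 0.        ]
T [  6.89   9.39 -12.34] rot [ 0.001 -0.001 -0.6  ] |d|mm 170.0
T [  6.57  38.99 -12.32] rot [ 0.001 -0.001 -0.6  ] |d|mm 414.0
t 4.25 pos [ 0.4329 -0.3116  0.1965] y-yaw 70.2 F [ 0.9 -0.6 -0.2] w 0.289 g 0.0
```

```bash
python3 - <<'E'
from h import *
f=cam('wrist');W=cloud(f);cv2.imwrite('pics/w3.png',np.hstack([f['pixels'][::1]]))
m=np.zeros(W.shape[:2],bool);m[60:240,150:350]=1
ok=m&(W[...,2]>.008)&(W[...,2]<.095)&(np.hypot(W[...,0]-.44,W[...,1]+.31)<.1)
L=W[ok]
mr=lambda P:[np.round(x,1) for x in cv2.minAreaRect(P[:,:2].astype(np.float32)*1000)]
for lo,hi in((.008,.09),(.055,.085),(.076,.09)):
    T=L[(L[:,2]>lo)&(L[:,2]<hi)];print(lo,len(T),mr(T) if len(T)>3 else '')
go([],[])
E
```

```text
0.008 4130 [array([ 452.1, -317.9]), array([ 49.8, 128.4]), np.float64(71.8)]
0.055 2357 [array([ 432.5, -311. ]), array([40.5, 59.1]), np.float64(71.6)]
0.076 1973 [array([ 434.1, -311.5]), array([35.9, 55.7]), np.float64(71.4)]
t 4.3 pos [ 0.4361 -0.3145  0.2055] y-yaw 70.3 F [ 1.6 -1.3  5.7] w 0.294 g 0.0
```

View pics/w3.png

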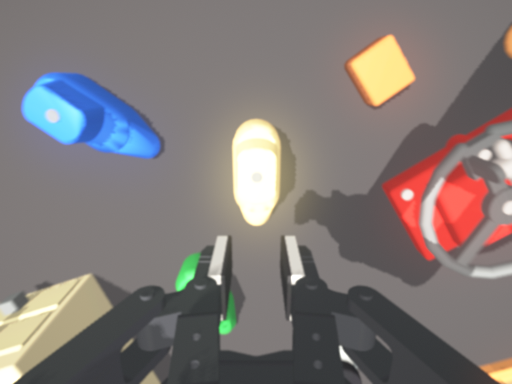

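It's still standing, turned about 1°. The fingers slipped off because they gripped too high: the pads sit further back when open. I'll go about 8 mm lower and check the force before lifting.

Call:
send_rows:
  steps:
    - {"translation": [0,0,0],"delta_rot": [0,0,-0.02],"jaw": 8.5}
    - {"translation": [0,0,0],"delta_rot": [0,0,-0.02],"jaw": 8.5}
    - {"translation": [0,0,0],"delta_rot": [0,0,-0.02],"jaw": 8.5}
    - {"translation": [0,0,4],"delta_rot": [0,0,-0.02],"jaw": 8.5}
    - {"translation": [0,0,8],"delta_rot": [0,0,-0.02],"jaw": 8.5}
    - {"translation": [0,0,11.5],"delta_rot": [0,0,-0.02],"jaw": 8.5}
    - {"translation": [0,0,13.9],"delta_rot": [0,0,-0.02],"jaw": 8.5}
    - {"translation": [0,0,13.9],"delta_rot": [0,0,-0.02],"jaw": 7}

```text
time: 5.1
tool_pos: [0.4296, -0.3084, 0.0504]
tool_rot: [-0.005, 0.162, 0.987, 0.003]
contact_force: [-0.7, 0.2, -0.2]
gripper_width: 0.855
grasp_force: 0.0
```

Call:
send_rows:
  steps:
    - {"translation": [0,0,0],"delta_rot": [0,0,0],"jaw": 4}
    - {"translation": [0,0,0],"delta_rot": [0,0,0],"jaw": 3}
    - {"translation": [0,0,0],"delta_rot": [0,0,0],"jaw": 2}
    - {"translation": [0,0,0],"delta_rot": [0,0,0],"jaw": 0.5}
    - {"translation": [0,0,0],"delta_rot": [0,0,0],"jaw": 0.5}
    - {"translation": [0,0,0],"delta_rot": [0,0,0],"jaw": 0.5}
    - {"translation": [0,0,0],"delta_rot": [0,0,0],"jaw": 0.5}
    - {"translation": [0,0,0],"delta_rot": [0,0,0],"jaw": 0.5}

```text
time: 5.9
tool_pos: [0.4334, -0.3119, 0.0567]
tool_rot: [-0.0, 0.162, 0.987, -0.0]
contact_force: [0.4, -0.4, -1.0]
gripper_width: 0.055
grasp_force: 0.0
```

```bash
python3 - <<'E'
from h import *
f=cam('wrist');p,R,s=tr();print('tcp px',proj(f,[p,p+R.apply([0,0,.014])]))
W=cloud(f)
for uv in ((256,170),(247,160)): print(W[uv[1],uv[0]])
c=cam('side');q=proj(c,p)[0].astype(int);print(q)
s=c['pixels'][max(0,q[1]-70):q[1]+50,q[0]-80:q[0]+80]
o=cv2.resize(f['pixels'],(400,300));s=cv2.resize(s,(400,300),interpolation=cv2.INTER_CUBIC)
cv2.imwrite('pics/a4.png',np.hstack([o,s]));go([],[])
E
```

```text
tcp px [[255.68102947 231.19440467]
 [255.6892445  221.0246284 ]]
[ 0.39942925 -0.30028187  0.05071202]
[ 0.39342875 -0.30378402  0.04552754]
[275 152]
t 6.0 pos [ 0.4333 -0.3119  0.0566] y-yaw 71.4 F [-0.1 -0.   0.5] w 0.059 g 0.0
```

View pics/a4.png

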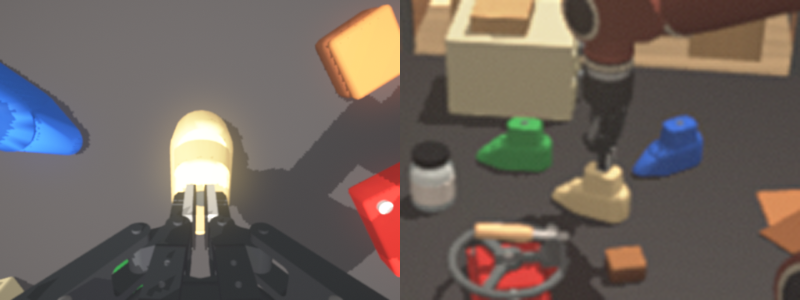

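```bash
python3 - <<'E'
from h import *
f=cam('wrist');W=cloud(f);np.set_printoptions(suppress=True,precision=3)
for v in range(140,320,10): print(v,[W[v,u].tolist() if 0 else np.round(W[v,u],3).tolist() for u in (238,247,256,265,275)])
c=cam('side');Wc=cloud(c)
for v in range(128,178,5): print(v,[np.round(Wc[v,u],3).tolist() for u in (268,272,276,280)])
E
```

```text
140 [[0.388, -0.31, 0.0], [0.39, -0.304, 0.0], [0.392, -0.298, -0.001], [0.394, -0.292, 0.001], [0.396, -0.285, 0.0]]
150 [[0.391, -0.31, 0.019], [0.391, -0.303, 0.031], [0.392, -0.298, 0.034], [0.394, -0.293, 0.033], [0.398, -0.287, 0.022]]
160 [[0.392, -0.309, 0.042], [0.393, -0.304, 0.046], [0.395, -0.299, 0.047], [0.396, -0.294, 0.047], [0.399, -0.288, 0.044]]
170 [[0.396, -0.31, 0.05], [0.398, -0.305, 0.049], [0.4, -0.3, 0.05], [0.401, -0.295, 0.05], [0.403, -0.29, 0.049]]
180 [[0.402, -0.312, 0.05], [0.403, -0.307, 0.053], [0.404, -0.302, 0.053], [0.406, -0.297, 0.053], [0.409, -0.292, 0.051]]
190 [[0.404, -0.312, 0.062], [0.404, -0.307, 0.065], [0.406, -0.302, 0.066], [0.407, -0.298, 0.065], [0.41, -0.293, 0.063]]
200 [[0.406, -0.312, 0.073], [0.406, -0.307, 0.075], [0.407, -0.303, 0.076], [0.409, -0.299, 0.076], [0.411, -0.294, 0.074]]
210 [[0.408, -0.313, 0.079], [0.409, -0.308, 0.081], [0.411, -0.304, 0.08], [0.413, -0.3, 0.079], [0.414, -0.295, 0.08]]
220 [[nan, nan, nan], [0.414, -0.31, 0.081], [0.415, -0.306, 0.082], [0.418, -0.302, 0.08], [0.419, -0.297, 0.081]]
230 [[0
[... 1396 characters left out ...]

143 [[0.476, -0.475, -0.007], [0.458, -0.471, -0.003], [0.431, -0.27, 0.13], [0.425, -0.479, -0.005]]
148 [[0.472, -0.433, -0.004], [0.447, -0.308, 0.081], [0.431, -0.288, 0.096], [0.417, -0.313, 0.08]]
153 [[0.462, -0.303, 0.06], [0.446, -0.295, 0.067], [0.43, -0.294, 0.069], [0.415, -0.29, 0.073]]
158 [[0.461, -0.3, 0.039], [0.445, -0.285, 0.051], [0.429, -0.288, 0.05], [0.414, -0.29, 0.05]]
163 [[0.459, -0.285, 0.026], [0.444, -0.28, 0.03], [0.428, -0.28, 0.032], [0.412, -0.272, 0.039]]
168 [[0.459, -0.293, -0.004], [0.443, -0.288, 0.001], [0.427, -0.28, 0.008], [0.412, -0.274, 0.014]]
173 [[0.457, -0.265, -0.008], [0.441, -0.266, -0.007], [0.426, -0.269, -0.008], [0.41, -0.263, -0.002]]
```

Call:
send_rows:
  steps:
    - {"translation": [0,0,-2],"delta_rot": [0,0,0],"jaw": 0.5}
    - {"translation": [0,0,-4],"delta_rot": [0,0,0],"jaw": 0.5}
    - {"translation": [0,0,-6],"delta_rot": [0,0,0],"jaw": 0.5}
    - {"translation": [0,0,-8],"delta_rot": [0,0,0],"jaw": 3.7}
    - {"translation": [0,0,-8],"delta_rot": [0,0,0],"jaw": 3.7}
    - {"translation": [0,0,-8],"delta_rot": [0,0,0],"jaw": 3.7}
    - {"translation": [0,0,-8],"delta_rot": [0,0,0],"jaw": 3.7}
    - {"translation": [0,0,-8],"delta_rot": [0,0,0],"jaw": 3.7}

```text
time: 6.9
tool_pos: [0.4327, -0.3113, 0.135]
tool_rot: [-0.001, 0.162, 0.987, 0.001]
contact_force: [0.2, 0.4, 0.7]
gripper_width: 0.434
grasp_force: 0.0
```

```bash
python3 - <<'E'
from h import *
go([],[]);p,R,s=tr()
for n in('wrist','side','scene'):
    f=cam(n);W=cloud(f)
    T=R.inv().apply((W-p).reshape(-1,3)); ok=(abs(T[:,0])<.025)&(abs(T[:,1])<.06)&(abs(T[:,2])<.09)&(T[:,2]<.06)
    t=T[ok];print(n,len(t))
    if len(t): print(np.percentile(t,[0,5,50,95,100],axis=0).round(3).tolist())
    for z in range(-80,60,10):
        k=t[(t[:,2]*1000>=z)&(t[:,2]*1000<z+10)]
        if len(k):print(z,len(k),k.min(0).round(3),k.max(0).round(3))
    m=(np.hypot(W[...,0]-.433,W[...,1]+.311)<.05)&(W[...,2]>.076)&(W[...,2]<.084)
    if m.sum()>20: print('top',cv2.minAreaRect(W[m][:,:2].astype(np.float32)*1000))
E
```

```text
t 6.9 pos [ 0.4327 -0.3113  0.135 ] y-yaw 71.4 F [0.2 0.4 0.7] w 0.434 g 0.0
wrist 18258
[[-0.025, -0.056, -0.09], [-0.01, -0.048, -0.088], [0.008, 0.0, -0.076], [0.015, 0.048, 0.056], [0.025, 0.056, 0.06]]
-80 4639 [-0.012 -0.052 -0.08 ] [ 0.016  0.053 -0.07 ]
-70 1579 [-0.011 -0.046 -0.07 ] [ 0.015  0.047 -0.06 ]
-60 1031 [-0.01  -0.032 -0.06 ] [ 0.013  0.032 -0.05 ]
-50 945 [-0.01  -0.032 -0.05 ] [ 0.013  0.032 -0.04 ]
-40 715 [-0.011 -0.032 -0.04 ] [ 0.013  0.032 -0.03 ]
-30 155 [-0.009 -0.028 -0.03 ] [ 0.013  0.025 -0.023]
50 2826 [-0.025 -0.018  0.053] [0.025 0.019 0.06 ]
top ((433.8342590332031, -311.0987548828125), (35.76509094238281, 55.28080368041992), 70.04745483398438)
side 202
[[-0.022, -0.054, -0.089], [-0.011, -0.026, -0.086], [0.008, 0.018, -0.049], [0.017, 0.054, 0.059], [0.024, 0.058, 0.06]]
-80 35 [-0.01  -0.054 -0.08 ] [ 0.017  0.056 -0.07 ]
-70 17 [-0.008 -0.042 -0.07 ] [ 0.017  0.049 -0.06 ]
-60 23 [-0.006 -0.021 -0.06 ] [ 0.014  0.04  -0.05 ]
-50 22 [-0.009 -0.022 -0.05 ] [ 0.015  0.038 -0.04 ]
-40 24 [-0.011 -0.024 -0.04 ] [ 0.015  0.037 -0.03 ]
-30 14 [-0.008 -0.023 -0.03 ] [ 0.012  0.032 -0.024]
50 42 [-0.022 -0.008  0.055] [0.024 0.027 0.06 ]
top ((434.8129577636719, -302.1419982910156), (35.3441276550293, 44.015933990478516), 74.00788116455078)
scene 287
[[-0.025, -0.052, -0.09], [-0.021, -0.026, -0.084], [-0.006, 0.004, -0.036], [0.015, 0.047, 0.058], [0.023, 0.053, 0.06]]
-80 38 [-0.015 -0.049 -0.08 ] [ 0.008  0.052 -0.07 ]
-70 13 [-0.012 -0.048 -0.07 ] [ 0.     0.024 -0.06 ]
-60 23 [-0.013 -0.027 -0.06 ] [ 0.005  0.031 -0.05 ]
-50 26 [-0.011 -0.023 -0.049] [ 0.007  0.035 -0.041]
-40 28 [-0.012 -0.024 -0.04 ] [ 0.007  0.03  -0.03 ]
-30 7 [-0.01  -0.022 -0.029] [ 0.004  0.024 -0.026]
40 3 [0.011 0.001 0.048] [0.013 0.012 0.049]
50 119 [-0.025 -0.019  0.05 ] [0.023 0.02  0.06 ]
top ((436.7617492675781, -311.87255859375), (39.133705139160156, 55.387725830078125), 71.87913513183594)
```

All three cameras put the real fingertips about 24 mm behind the reported TCP at this opening, so the reported TCP is roughly 38 mm too far ahead. The pads only closed above the cone. I'll command a reported z of about 0.026 to grip at 68 mm.

Call:
send_rows:
  steps:
    - {"translation": [0,0,0],"delta_rot": [0,0,0],"jaw": 8.5}
    - {"translation": [0,0,0],"delta_rot": [0,0,0],"jaw": 8.5}
    - {"translation": [0,0,2],"delta_rot": [0,0,0],"jaw": 8.5}
    - {"translation": [0,0,5],"delta_rot": [0,0,0],"jaw": 8.5}
    - {"translation": [0,0,8],"delta_rot": [0,0,0],"jaw": 8.5}
    - {"translation": [0,0,10],"delta_rot": [0,0,0],"jaw": 8.5}
    - {"translation": [0,0,10.9],"delta_rot": [0,0,0],"jaw": 8.5}
    - {"translation": [0,0,10.9],"delta_rot": [0,0,0],"jaw": 6}

```text
time: 7.85
tool_pos: [0.4326, -0.3112, 0.0264]
tool_rot: [-0.001, 0.162, 0.987, 0.001]
contact_force: [-0.1, -0.3, 0.7]
gripper_width: 0.853
grasp_force: 0.0
```

Call:
send_rows:
  steps:
    - {"translation": [0,0,0],"delta_rot": [0,0,0],"jaw": 4}
    - {"translation": [0,0,0],"delta_rot": [0,0,0],"jaw": 3}
    - {"translation": [0,0,0],"delta_rot": [0,0,0],"jaw": 2}
    - {"translation": [0,0,0],"delta_rot": [0,0,0],"jaw": 1}
    - {"translation": [0,0,0],"delta_rot": [0,0,0],"jaw": 1}
    - {"translation": [0,0,0],"delta_rot": [0,0,0],"jaw": 1}
    - {"translation": [0,0,0],"delta_rot": [0,0,0],"jaw": 1}
    - {"translation": [0,0,0],"delta_rot": [0,0,0],"jaw": 1}

```text
time: 8.65
tool_pos: [0.4345, -0.3128, 0.0299]
tool_rot: [0.001, 0.162, 0.987, -0.001]
contact_force: [-1.4, 1.7, 5.1]
gripper_width: 0.446
grasp_force: 60.6
```

Call:
send_rows:
  steps:
    - {"translation": [0,0,-1],"delta_rot": [0,0,0],"jaw": 1}
    - {"translation": [0,0,-3],"delta_rot": [0,0,0],"jaw": 1}
    - {"translation": [0,0,-6],"delta_rot": [0,0,0],"jaw": 1}
    - {"translation": [0,0,-10],"delta_rot": [0,0,0],"jaw": 1}
    - {"translation": [0,0,-14],"delta_rot": [0,0,0],"jaw": 1}
    - {"translation": [0,0,-18],"delta_rot": [0,0,0],"jaw": 1}
    - {"translation": [0,0,-21],"delta_rot": [0,0,0],"jaw": 1}
    - {"translation": [0,0,-22],"delta_rot": [0,0,0],"jaw": 1}

```text
time: 9.45
tool_pos: [0.4345, -0.313, 0.2524]
tool_rot: [0.003, 0.162, 0.987, -0.002]
contact_force: [0.3, 0.1, -3.1]
gripper_width: 0.447
grasp_force: 60.8
```

```bash
python3 - <<'E'
from h import *
y=np.radians(90)+VY
t=vw([-.006,.084,0]); print(t)
go([[t[0],t[1],.26],[t[0],t[1],.058]],[y,y])
E
```

```text
[0.50301992 0.07747515 0.        ]
T [ 5.96 39.19 -0.92] rot [-0.005  0.005 -0.58 ] |d|mm 397.0
T [ 6.09 39.26 19.28] rot [-0.005  0.005 -0.58 ] |d|mm 442.0
t 9.45 pos [ 0.4345 -0.313   0.2524] y-yaw 71.4 F [ 0.3  0.1 -3.1] w 0.447 g 60.8
```

Call:
send_rows:
  steps:
    - {"translation": [0.3,2,-0.5],"delta_rot": [0,0,-0.03],"jaw": 1}
    - {"translation": [0.8,5.5,-0.9],"delta_rot": [0,0,-0.09],"jaw": 1}
    - {"translation": [1.5,10,-0.9],"delta_rot": [0,0,-0.16],"jaw": 1}
    - {"translation": [2.2,14.5,-0.9],"delta_rot": [0,0,-0.24],"jaw": 1}
    - {"translation": [2.9,19,-0.9],"delta_rot": [0,0,-0.31],"jaw": 1}
    - {"translation": [3.6,23.5,-0.9],"delta_rot": [0,0,-0.38],"jaw": 1}
    - {"translation": [4.2,27.5,-0.9],"delta_rot": [0,0,-0.45],"jaw": 1}
    - {"translation": [4.6,30.5,-0.9],"delta_rot": [0,0,-0.5],"jaw": 1}

```text
time: 10.25
tool_pos: [0.4861, -0.0057, 0.2546]
tool_rot: [-0.001, -0.089, 0.996, 0.001]
contact_force: [0.6, -0.2, -3.3]
gripper_width: 0.446
grasp_force: 60.9
```

```bash
python3 - <<'E'
from h import *
f=cam('wrist');W=cloud(f);hsv=cv2.cvtColor(f['pixels'],cv2.COLOR_BGR2HSV)
r=((hsv[...,0]<6)|(hsv[...,0]>174))&(hsv[...,1]>150)&(hsv[...,2]>60)&(W[...,2]<.12)&(W[...,0]>.4)
R=W[r];J=R[(R[:,2]>.062)&(R[:,2]<.076)];Jv=Ro.from_euler('z',-VY).apply(J-V0)
for lo,hi in((0.0,.05),(.1,.17)):
    j=Jv[(Jv[:,1]>lo)&(Jv[:,1]<hi)]
    if len(j)>20: print('jaw',len(j),np.percentile(j,[2,98],axis=0).round(4).tolist(),cv2.minAreaRect(j[:,:2].astype(np.float32)*1000))
B=R[(R[:,2]>.02)&(R[:,2]<.036)];print('bed',len(B),cv2.minAreaRect(B[:,:2].astype(np.float32)*1000),'nominal centre',vw([0,-.005,0]))
y=np.radians(90)+VY;t=vw([-.006,.084,0])
go([[t[0],t[1],.26],[t[0],t[1],.058]],[y,y])
E
```

```text
jaw 1263 [[-0.0341, 0.1213, 0.0655], [0.0327, 0.1475, 0.0692]] ((0.07666015625, 134.19894409179688), (28.732240676879883, 70.18341827392578), 88.85025787353516)
bed 5046 ((529.2735595703125, -8.025070190429688), (109.58943176269531, 328.71795654296875), 13.791518211364746) nominal centre [ 0.53126035 -0.00713855  0.        ]
T [-3.07  7.54 -0.5 ] rot [ 0.006 -0.001 -0.071] |d|mm 82.0
T [-3.1   7.43 19.7 ] rot [ 0.006 -0.001 -0.071] |d|mm 213.0
t 10.3 pos [ 0.4866 -0.0022  0.2547] y-yaw 100.5 F [-0.5  3.4 -3.4] w 0.445 g 61.1
```

```bash
sed -i 's/V0=np.array.*/V0=np.array([.5281,-.0032,0]); VY=np.radians(13.8)/' h.py; python3 - <<'E'
from h import *
y=np.radians(90)+VY;t=vw([-.006,.084,0]);print(t)
go([[t[0],t[1],.26],[t[0],t[1],.060]],[y,y])
E
```

```text
[0.50223638 0.07694408 0.        ]
T [-2.98  7.5  -0.5 ] rot [ 0.006 -0.001 -0.057] |d|mm 81.0
T [-3.01  7.39 19.5 ] rot [ 0.006 -0.001 -0.057] |d|mm 211.0
t 10.3 pos [ 0.4866 -0.0022  0.2547] y-yaw 100.5 F [-0.5  3.4 -3.4] w 0.445 g 61.1
```

Call:
send_rows:
  steps:
    - {"translation": [-1.2,3,0],"delta_rot": [0,0,-0.02],"jaw": 1}
    - {"translation": [-2.4,6,0],"delta_rot": [0.006,0,-0.05],"jaw": 1}
    - {"translation": [-3,7.5,0],"delta_rot": [0.006,0,-0.057],"jaw": 1}
    - {"translation": [-3,7.5,0],"delta_rot": [0.006,0,-0.057],"jaw": 1}
    - {"translation": [-3,7.5,0],"delta_rot": [0.006,0,-0.057],"jaw": 1}
    - {"translation": [-3,7.5,3],"delta_rot": [0.006,0,-0.057],"jaw": 1}
    - {"translation": [-3,7.5,6],"delta_rot": [0.006,0,-0.057],"jaw": 1}
    - {"translation": [-3,7.5,6],"delta_rot": [0.006,0,-0.057],"jaw": 1}

```text
time: 11.1
tool_pos: [0.4998, 0.0697, 0.1908]
tool_rot: [-0.005, -0.115, 0.993, -0.003]
contact_force: [-1.0, 0.7, -3.8]
gripper_width: 0.445
grasp_force: 61.4
```

```bash
python3 - <<'E'
from h import *
y=np.radians(90)+VY;t=vw([-.006,.084,0])
go([[t[0],t[1],.060]],[y])
E
```

```text
T [-0.55  0.7  13.07] rot [-0.004 -0.011 -0.01 ] |d|mm 131.0
t 11.1 pos [0.4998 0.0697 0.1908] y-yaw 103.2 F [-1.   0.7 -3.8] w 0.445 g 61.4
```

Call:
send_rows:
  steps:
    - {"translation": [-0.2,0.4,1],"delta_rot": [-0.002,-0.005,-0.005],"jaw": 1}
    - {"translation": [-0.4,0.5,3],"delta_rot": [-0.004,-0.008,-0.01],"jaw": 1}
    - {"translation": [-0.4,0.5,5],"delta_rot": [-0.004,-0.01,-0.01],"jaw": 1}
    - {"translation": [-0.4,0.5,6.5],"delta_rot": [-0.004,-0.01,-0.01],"jaw": 1}
    - {"translation": [-0.4,0.5,7],"delta_rot": [-0.004,-0.01,-0.01],"jaw": 1}
    - {"translation": [-0.4,0.5,7],"delta_rot": [-0.004,-0.01,-0.01],"jaw": 1}
    - {"translation": [-0.4,0.5,7],"delta_rot": [-0.004,-0.01,-0.01],"jaw": 1}
    - {"translation": [-0.4,0.5,7],"delta_rot": [-0.004,-0.01,-0.01],"jaw": 1}

```text
time: 11.9
tool_pos: [0.5074, 0.0762, 0.1281]
tool_rot: [0.006, -0.121, 0.993, -0.001]
contact_force: [0.7, 0.3, -4.0]
gripper_width: 0.445
grasp_force: 61.4
```

```bash
python3 - <<'E'
from h import *
y=np.radians(90)+VY;t=vw([-.006,.084,0])
go([[t[0],t[1],.060]],[y])
E
```

```text
T [0.57 0.21 6.81] rot [-0.003  0.012  0.001] |d|mm 68.0
t 11.9 pos [0.5074 0.0762 0.1281] y-yaw 103.9 F [ 0.7  0.3 -4. ] w 0.445 g 61.4
```

Call:
send_rows:
  steps:
    - {"translation": [0.3,0.2,0.7],"delta_rot": [-0.003,0.008,0],"jaw": 1}
    - {"translation": [0.5,0.2,2],"delta_rot": [-0.003,0.01,0],"jaw": 1}
    - {"translation": [0.5,0.2,3.3],"delta_rot": [-0.003,0.01,0],"jaw": 1}
    - {"translation": [0.5,0.2,4.5],"delta_rot": [-0.003,0.01,0],"jaw": 1}
    - {"translation": [0.5,0.2,5.5],"delta_rot": [-0.003,0.01,0],"jaw": 1}
    - {"translation": [0.5,0.2,6.2],"delta_rot": [-0.003,0.01,0],"jaw": 1}
    - {"translation": [0.5,0.2,6.6],"delta_rot": [-0.003,0.01,0],"jaw": 1}
    - {"translation": [0.5,0.2,6.8],"delta_rot": [-0.003,0.01,0],"jaw": 1}

```text
time: 12.7
tool_pos: [0.5018, 0.077, 0.06]
tool_rot: [-0.001, -0.121, 0.993, 0.0]
contact_force: [-8.5, 0.0, 14.1]
gripper_width: 0.445
grasp_force: 63.9
```

```bash
python3 - <<'E'
from h import *
y=np.radians(90)+VY;t=vw([-.006,.084,0])
go([[t[0],t[1],.058]],[y])
E
```

```text
T [-0.04 -0.02  0.2 ] rot [ 0.001 -0.002  0.001] |d|mm 2.0
t 12.7 pos [0.5018 0.077  0.06  ] y-yaw 103.9 F [-8.5  0.  14.1] w 0.445 g 63.9
```

Call:
send_rows:
  steps:
    - {"translation": [0,0,0],"delta_rot": [0,0,0],"jaw": 4}
    - {"translation": [0,0,0],"delta_rot": [0,0,0],"jaw": 5}
    - {"translation": [0,0,0],"delta_rot": [0,0,0],"jaw": 6.5}
    - {"translation": [0,0,0],"delta_rot": [0,0,0],"jaw": 6.5}
    - {"translation": [0,0,-2],"delta_rot": [0,0,0],"jaw": 6.5}
    - {"translation": [0,0,-5],"delta_rot": [0,0,0],"jaw": 6.5}
    - {"translation": [0,0,-9],"delta_rot": [0,0,0],"jaw": 6.5}
    - {"translation": [0,0,-13],"delta_rot": [0,0,0],"jaw": 6.5}

```text
time: 13.5
tool_pos: [0.5015, 0.0769, 0.1896]
tool_rot: [-0.0, -0.121, 0.993, 0.0]
contact_force: [1.8, 0.4, 0.3]
gripper_width: 0.76
grasp_force: 0.0
```

```bash
python3 - <<'E'
from h import *
f=cam('wrist');W=cloud(f);v=Ro.from_euler('z',-VY).apply((W-V0).reshape(-1,3)).reshape(W.shape)
mr=lambda P:[np.round(x,1) for x in cv2.minAreaRect(P[:,:2].astype(np.float32)*1000)]
go([],[])
n=(abs(v[...,0])<.11)&(abs(v[...,1]-.084)<.04)
for lo,hi in((.1,.12),(.085,.12),(.036,.06)):
    t=v[n&(v[...,2]>lo)&(v[...,2]<hi)&((lo>.04)|(v[...,0]>.04))]; print(lo,len(t),mr(t) if len(t)>5 else '',t[:,2].max() if len(t) else '')
# crank with wood colour
hs=cv2.cvtColor(f['pixels'],cv2.COLOR_BGR2HSV)
m=(abs(v[...,0])<.13)&(abs(v[...,1]+.085)<.08)&(v[...,2]>.09)&(v[...,2]<.22)
s=v[m];print('over wheel',len(s));
for x in range(-80,80,10):
    k=s[(s[:,0]*1000>=x)&(s[:,0]*1000<x+10)]
    if len(k)>3: print(x,len(k),'y',np.percentile(k[:,1],[5,95]).round(3),'z',np.percentile(k[:,2],[5,50,95]).round(4))
c=cam('scene');cv2.imwrite('pics/s5.png',cv2.resize(np.hstack([c['pixels'][120:260,180:350],f['pixels'][60:340:2,100:440:2]]),(800,330),interpolation=cv2.INTER_CUBIC))
E
```

```text
t 13.55 pos [0.5058 0.0769 0.1985] y-yaw 103.9 F [2.1 0.5 5.9] w 0.759 g 0.0
0.1 2639 [array([-7. , 85.5]), array([36.8, 57. ]), np.float64(89.4)] 0.11239540443521835
0.085 3000 [array([-8.3, 85.2]), array([40.4, 59.7]), np.float64(89.3)] 0.11239540443521835
0.036 206 [array([59.4, 85.5]), array([25.6, 35.8]), np.float64(3.0)] 0.05989376080496613
over wheel 5062
-80 275 y [-0.097 -0.078] z [0.0985 0.1072 0.1092]
-70 830 y [-0.1   -0.068] z [0.095  0.1122 0.1149]
-60 613 y [-0.101 -0.068] z [0.0946 0.1119 0.1146]
-50 224 y [-0.088 -0.08 ] z [0.1068 0.1123 0.1149]
-40 261 y [-0.09  -0.078] z [0.109  0.1144 0.1196]
-30 408 y [-0.091 -0.075] z [0.1101 0.1194 0.1232]
-20 419 y [-0.091 -0.074] z [0.1114 0.1217 0.125 ]
-10 386 y [-0.091 -0.075] z [0.1124 0.1232 0.1263]
0 368 y [-0.091 -0.075] z [0.1146 0.1247 0.1274]
10 370 y [-0.091 -0.075] z [0.1168 0.1264 0.1294]
20 359 y [-0.091 -0.075] z [0.1182 0.1283 0.1311]
30 334 y [-0.091 -0.075] z [0.12   0.1299 0.1325]
40 129 y [-0.09  -0.076] z [0.1217 0.1299 0.133 ]
```

View pics/s5.png

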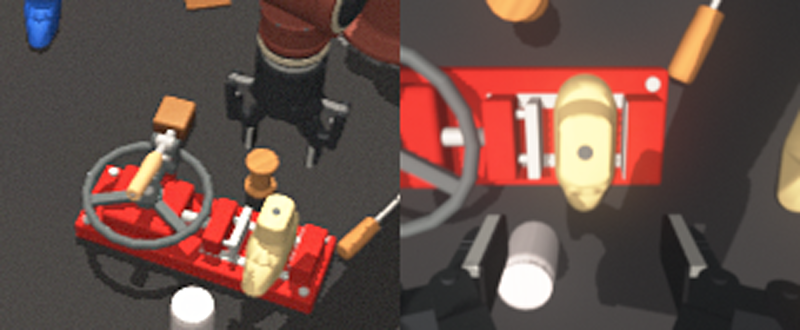

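The last stands on the bed between the jaws: cone centre at vise (-7, 85.5), yaw within 1°. The crank is folded at about 0.17 rad, along y = -83. Next I go above its grip point.

```bash
python3 - <<'E'
from h import *
y=np.radians(90)+VY;t=vw([.022,-.0835,0]);print(t)
go([[t[0],t[1],.17],[t[0],t[1],.079]],[y,y])
E
```

```text
[ 0.5693825  -0.07904198  0.        ]
T [ -2.37 -16.65   2.7 ] rot [-0.002  0.013  0.001] |d|mm 170.0
T [ -2.26 -16.63  11.8 ] rot [-0.002  0.013  0.001] |d|mm 205.0
t 13.6 pos [0.506  0.0769 0.1964] y-yaw 103.9 F [ 1.9 -0.2  0.5] w 0.761 g 0.0
```

Call:
send_rows:
  steps:
    - {"translation": [-0.7,-4,0],"delta_rot": [0,0,0],"jaw": 6}
    - {"translation": [-1.4,-8,0],"delta_rot": [0,0,0],"jaw": 6}
    - {"translation": [-2.2,-12,0.5],"delta_rot": [0,0,0],"jaw": 6}
    - {"translation": [-2.6,-15,1],"delta_rot": [0,0,0],"jaw": 6}
    - {"translation": [-2.7,-16.6,1.5],"delta_rot": [0,0,0],"jaw": 6}
    - {"translation": [-2.7,-16.6,2],"delta_rot": [0,0,0],"jaw": 6}
    - {"translation": [-2.7,-16.6,2],"delta_rot": [0,0,0],"jaw": 6}
    - {"translation": [-2.7,-16.6,2],"delta_rot": [0,0,0],"jaw": 6}

```text
time: 14.4
tool_pos: [0.5674, -0.0765, 0.1681]
tool_rot: [-0.0, -0.121, 0.993, 0.001]
contact_force: [-0.2, 0.1, -0.4]
gripper_width: 0.706
grasp_force: 0.0
```

```bash
python3 - <<'E'
from h import *
y=np.radians(90)+VY;t=vw([.022,-.0835,0]);p,R,s=tr()
go([[t[0],t[1],.079]],[y])
f=cam('wrist');W=cloud(f);v=Ro.from_euler('z',-VY).apply((W-V0).reshape(-1,3)).reshape(W.shape)
n=(abs(v[...,0]-.005)<.04)&(abs(v[...,1]+.085)<.03)&(v[...,2]>.105)&(v[...,2]<.14);k=v[n]
print(len(k),cv2.minAreaRect(k[:,:2].astype(np.float32)*1000),np.polyfit(k[:,0],k[:,2],1))
print('tcp vise',Ro.from_euler('z',-VY).apply(p-V0))
E
```

```text
T [-0.14 -0.31  8.91] rot [ 0.002 -0.001  0.003] |d|mm 89.0
t 14.4 pos [ 0.5674 -0.0765  0.1681] y-yaw 104.0 F [-0.2  0.1 -0.4] w 0.706 g 0.0
3180 ((4.5804290771484375, -85.83766174316406), (79.19410705566406, 22.419960021972656), 0.40441393852233887) [0.17168782 0.12376811]
tcp vise [ 0.02064541 -0.0805255   0.16809546]
```

Call:
send_rows:
  steps:
    - {"translation": [-0.1,-0.5,1.5],"delta_rot": [0,0,0],"jaw": 6}
    - {"translation": [-0.1,-0.5,4],"delta_rot": [0,0,0],"jaw": 6}
    - {"translation": [-0.1,-0.5,6.5],"delta_rot": [0,0,0],"jaw": 6}
    - {"translation": [-0.1,-0.5,8.2],"delta_rot": [0,0,0],"jaw": 6}
    - {"translation": [-0.1,-0.5,8.9],"delta_rot": [0,0,0],"jaw": 6}
    - {"translation": [-0.1,-0.5,8.9],"delta_rot": [0,0,0],"jaw": 6}
    - {"translation": [-0.1,-0.5,8.9],"delta_rot": [0,0,0],"jaw": 6}
    - {"translation": [-0.1,-0.5,8.9],"delta_rot": [0,0,0],"jaw": 4}

```text
time: 15.25
tool_pos: [0.571, -0.0825, 0.0809]
tool_rot: [0.001, -0.121, 0.993, -0.0]
contact_force: [0.6, -0.9, 0.5]
gripper_width: 0.548
grasp_force: 0.0
```

Call:
send_rows:
  steps:
    - {"translation": [0,0,0],"delta_rot": [0,0,0],"jaw": 3}
    - {"translation": [0,0,0],"delta_rot": [0,0,0],"jaw": 2}
    - {"translation": [0,0,0],"delta_rot": [0,0,0],"jaw": 1}
    - {"translation": [0,0,0],"delta_rot": [0,0,0],"jaw": 0.5}
    - {"translation": [0,0,0],"delta_rot": [0,0,0],"jaw": 0.5}
    - {"translation": [0,0,0],"delta_rot": [0,0,0],"jaw": 0.5}
    - {"translation": [0,0,0],"delta_rot": [0,0,0],"jaw": 0.5}
    - {"translation": [0,0,0],"delta_rot": [0,0,0],"jaw": 0.5}

```text
time: 16.05
tool_pos: [0.5707, -0.082, 0.0799]
tool_rot: [0.001, -0.121, 0.993, 0.001]
contact_force: [2.3, 3.6, 2.4]
gripper_width: 0.229
grasp_force: 58.7
```

```bash
python3 - <<'E'
from h import *
p,R,s=tr();go([],[]);q=Ro.from_euler('z',-VY).apply(p-V0);print('tcp vise',q)
for n in('side','scene'):
    f=cam(n);W=cloud(f)
    T=R.inv().apply((W-p).reshape(-1,3)); ok=(abs(T[:,0])<.02)&(abs(T[:,1])<.035)&(T[:,2]>-.07)&(T[:,2]<.02);t=T[ok]
    for z in range(-60,20,5):
        k=t[(t[:,2]*1000>=z)&(t[:,2]*1000<z+5)]
        if len(k):print(z,len(k),k.min(0).round(3),k.max(0).round(3))
# arc plan, in tool axes (cm), ang from .17 to pi/2
c=np.array([-.062,0,.105]);a0=.17
for a in np.linspace(a0,np.pi/2+.02,17)[1:]:
    d=.085*np.array([np.cos(a)-np.cos(a0),0,np.sin(a)-np.sin(a0)]);print(a.round(2),(R.inv().apply(Ro.from_euler('z',VY).apply(d))*100).round(2))
E
```

```text
t 16.05 pos [ 0.5707 -0.082   0.0799] y-yaw 103.9 F [2.3 3.6 2.4] w 0.229 g 58.7
tcp vise [ 0.02254583 -0.08667011  0.07989956]
-55 6 [-0.018  0.014 -0.054] [ 0.008  0.03  -0.05 ]
-50 10 [-0.018  0.006 -0.05 ] [ 0.011  0.03  -0.045]
-45 18 [-0.018 -0.003 -0.045] [ 0.017  0.032 -0.04 ]
-40 14 [-0.019  0.008 -0.04 ] [ 0.02   0.028 -0.035]
-35 12 [-0.019  0.009 -0.035] [ 0.015  0.031 -0.03 ]
-30 7 [-0.009  0.009 -0.029] [ 0.019  0.024 -0.025]
-25 4 [-0.009  0.009 -0.025] [ 0.019  0.023 -0.022]
-20 1 [-0.002  0.019 -0.019] [-0.002  0.019 -0.019]
0 7 [ 0.008 -0.009  0.003] [0.02  0.014 0.005]
5 35 [ 0.002 -0.018  0.005] [0.019 0.034 0.01 ]
10 14 [-0.013 -0.033  0.01 ] [0.017 0.033 0.015]
15 15 [-0.019 -0.032  0.015] [0.017 0.035 0.019]
-60 8 [-0.018 -0.018 -0.06 ] [-0.002  0.021 -0.055]
-55 24 [-0.02  -0.022 -0.054] [ 0.008  0.021 -0.05 ]
-50 38 [-0.018 -0.015 -0.05 ] [ 0.013  0.022 -0.045]
-45 17 [-0.019 -0.024 -0.044] [ 0.016  0.022 -0.04 ]
-40 13 [-0.01  -0.024 -0.04 ] [ 0.013  0.022 -0.035]
-35 6 [-0.011 -0.021 -0.035] [-0.004  0.019 -0.031]
-30 5 [-0.01  -0.024 -0.03 ] [-0.005  0.015 -0.025]
-5 1 [ 0.02   0.02  -0.001] [ 0.02   0.02  -0.001]
0 40 [-0.008 -0.033  0.001] [0.019 0.034 0.005]
5 42 [-0.008 -0.035  0.005] [0.02  0.034 0.01 ]
10 28 [-0.019 -0.03   0.01 ] [0.02  0.03  0.015]
15 102 [-0.02  -0.035  0.015] [0.02  0.034 0.02 ]
0.26 [ 0.16  0.   -0.74]
0.35 [ 0.38  0.   -1.46]
0.44 [ 0.67  0.   -2.16]
0.53 [ 1.02  0.   -2.83]
0.61 [ 1.42  0.01 -3.46]
0.7 [ 1.89  0.01 -4.06]
0.79 [ 2.4   0.01 -4.61]
0.88 [ 2.96  0.01 -5.12]
0.97 [ 3.56  0.01 -5.58]
1.06 [ 4.2   0.01 -5.98]
1.15 [ 4.87  0.01 -6.32]
1.24 [ 5.57  0.01 -6.6 ]
1.32 [ 6.29  0.02 -6.81]
1.41 [ 7.03  0.02 -6.97]
1.5 [ 7.78  0.02 -7.05]
1.59 [ 8.54  0.02 -7.07]
```

Call:
send_rows:
  steps:
    - {"translation": [0.16,0,-0.74],"delta_rot": [0,0,0],"jaw": 0.5}
    - {"translation": [0.38,0,-1.46],"delta_rot": [0,0,0],"jaw": 0.5}
    - {"translation": [0.67,0,-2.16],"delta_rot": [0,0,0],"jaw": 0.5}
    - {"translation": [1.02,0,-2.83],"delta_rot": [0,0,0],"jaw": 0.5}
    - {"translation": [1.42,0,-3.46],"delta_rot": [0,0,0],"jaw": 0.5}
    - {"translation": [1.89,0,-4.06],"delta_rot": [0,0,0],"jaw": 0.5}
    - {"translation": [2.4,0,-4.61],"delta_rot": [0,0,0],"jaw": 0.5}
    - {"translation": [2.96,0,-5.12],"delta_rot": [0,0,0],"jaw": 0.5}

```text
time: 16.95
tool_pos: [0.5411, -0.0889, 0.1283]
tool_rot: [0.0, -0.121, 0.993, 0.001]
contact_force: [7.9, 3.0, -9.6]
gripper_width: 0.231
grasp_force: 64.5
```

```bash
python3 - <<'E'
from h import *
p,R,s=tr();go([],[]);q=Ro.from_euler('z',-VY).apply(p-V0)+[0,0,.040];d=q-[-.062,-.085,.105];print('grip vise',q,'radius',np.hypot(d[0],d[2]),'ang',np.arctan2(d[2],d[0]))
for a in (.97,1.06,1.15,1.24,1.32,1.41,1.5,1.59):
    t=np.array([-.062,q[1],.105])+.086*np.array([np.cos(a),0,np.sin(a)])-[0,0,.040];print(a,(R.inv().apply(vw(t)-p)*100).round(2))
E
```

```text
t 16.95 pos [ 0.5411 -0.0889  0.1283] y-yaw 103.9 F [ 7.9  3.  -9.6] w 0.231 g 64.5
grip vise [-0.00781114 -0.08635499  0.16831938] radius 0.08334132183262531 ang 0.8629434273286507
0.97 [ 0.56  0.   -0.76]
1.06 [ 1.21  0.   -1.17]
1.15 [ 1.9   0.01 -1.52]
1.24 [ 2.62  0.01 -1.8 ]
1.32 [ 3.28  0.01 -2.  ]
1.41 [ 4.04  0.01 -2.16]
1.5 [ 4.81  0.01 -2.25]
1.59 [ 5.58  0.01 -2.27]
```

Call:
send_rows:
  steps:
    - {"translation": [0.56,0,-0.76],"delta_rot": [0,0,0],"jaw": 0.5}
    - {"translation": [1.21,0,-1.17],"delta_rot": [0,0,0],"jaw": 0.5}
    - {"translation": [1.9,0,-1.52],"delta_rot": [0,0,0],"jaw": 0.5}
    - {"translation": [2.62,0,-1.8],"delta_rot": [0,0,0],"jaw": 0.5}
    - {"translation": [3.28,0,-2.0],"delta_rot": [0,0,0],"jaw": 0.5}
    - {"translation": [4.04,0,-2.16],"delta_rot": [0,0,0],"jaw": 0.5}
    - {"translation": [4.81,0,-2.25],"delta_rot": [0,0,0],"jaw": 0.5}
    - {"translation": [5.5,0,-2.27],"delta_rot": [0,0,0],"jaw": 0.5}

```text
time: 17.75
tool_pos: [0.4872, -0.1022, 0.1526]
tool_rot: [0.0, -0.121, 0.993, 0.001]
contact_force: [8.7, 2.8, -21.1]
gripper_width: 0.227
grasp_force: 59.1
```

```bash
cat > chk.py <<'E'
from h import *
p,R,s=tr();go([],[]);q=Ro.from_euler('z',-VY).apply(p-V0)+[0,0,.040];d=q-[-.062,-.085,.105];print('grip vise',q,'radius',np.hypot(d[0],d[2]),'ang',np.arctan2(d[2],d[0]))
for n in('side','scene'):
    f=cam(n);W=cloud(f);v=Ro.from_euler('z',-VY).apply((W-V0).reshape(-1,3)).reshape(W.shape);hs=cv2.cvtColor(f['pixels'],cv2.COLOR_BGR2HSV)
    m=(np.hypot(v[...,0]-q[0],v[...,1]-q[1])<.07)&(v[...,2]>.1)&(v[...,2]<.24)&(hs[...,0]>8)&(hs[...,0]<28)&(hs[...,1]>70);k=v[m]
    print(n,len(k))
    for z in range(100,240,10):
        j=k[(k[:,2]*1000>=z)&(k[:,2]*1000<z+10)]
        if len(j)>1: print(z,len(j),np.median(j,0).round(3))
    if len(k): print('z range',k[:,2].min(),k[:,2].max())
E
python3 chk.py
```

```text
t 17.75 pos [ 0.4872 -0.1022  0.1526] y-yaw 103.9 F [  8.7   2.8 -21.1] w 0.227 g 59.1
grip vise [-0.06336743 -0.086395    0.19260486] radius 0.08761553030136855 ang 1.5864041684610917
side 92
130 9 [-0.058 -0.075  0.137]
140 14 [-0.056 -0.075  0.146]
150 13 [-0.055 -0.075  0.155]
160 12 [-0.058 -0.074  0.163]
170 9 [-0.051 -0.073  0.172]
180 8 [-0.049 -0.076  0.184]
190 8 [-0.048 -0.076  0.194]
200 13 [-0.049 -0.082  0.206]
220 4 [-0.052 -0.052  0.225]
z range 0.13244180042047332 0.23001224633058803
scene 131
130 4 [-0.051 -0.086  0.137]
140 9 [-0.05  -0.084  0.146]
150 16 [-0.048 -0.083  0.154]
160 17 [-0.05  -0.081  0.166]
170 13 [-0.048 -0.085  0.176]
180 14 [-0.048 -0.082  0.185]
190 14 [-0.047 -0.085  0.196]
200 17 [-0.049 -0.085  0.207]
210 25 [-0.053 -0.084  0.215]
z range 0.12642407256145 0.22245438878545826
```

Call:
send_rows:
  steps:
    - {"translation": [0.3,0,0.1],"delta_rot": [0,0,0],"jaw": 0.5}
    - {"translation": [0.5,0,0.2],"delta_rot": [0,0,0],"jaw": 0.5}
    - {"translation": [0.5,0,0.2],"delta_rot": [0,0,0],"jaw": 0.5}
    - {"translation": [0.3,0,0.5],"delta_rot": [0,0,0],"jaw": 0.5}
    - {"translation": [0.2,0,1.0],"delta_rot": [0,0,0],"jaw": 0.5}
    - {"translation": [0.2,0,1.5],"delta_rot": [0,0,0],"jaw": 0.5}
    - {"translation": [0.2,0,2],"delta_rot": [0,0,0],"jaw": 0.5}
    - {"translation": [0.2,0,2.2],"delta_rot": [0,0,0],"jaw": 0.5}

```text
time: 18.65
tool_pos: [0.4871, -0.1029, 0.1381]
tool_rot: [0.001, -0.121, 0.993, 0.001]
contact_force: [-8.8, 7.7, 12.6]
gripper_width: 0.23
grasp_force: 63.1
```

```bash
python3 chk.py
```

```text
t 18.65 pos [ 0.4871 -0.1029  0.1381] y-yaw 103.9 F [-8.8  7.7 12.6] w 0.23 g 63.1
grip vise [-0.06364891 -0.08703888  0.17807243] radius 0.07309103382595128 ang 1.5933578815881337
side 93
120 11 [-0.059 -0.074  0.126]
130 16 [-0.058 -0.075  0.135]
140 15 [-0.058 -0.071  0.145]
150 7 [-0.055 -0.074  0.152]
160 8 [-0.051 -0.074  0.165]
170 8 [-0.05  -0.075  0.176]
180 9 [-0.048 -0.075  0.184]
190 12 [-0.051 -0.081  0.192]
210 5 [-0.053 -0.058  0.213]
z range 0.11902998292869442 0.21952181731356482
scene 128
110 2 [-0.054 -0.084  0.119]
120 4 [-0.052 -0.08   0.128]
130 14 [-0.05  -0.083  0.136]
140 13 [-0.05  -0.082  0.145]
150 14 [-0.049 -0.085  0.155]
160 15 [-0.049 -0.082  0.165]
170 11 [-0.047 -0.083  0.173]
180 16 [-0.047 -0.084  0.185]
190 26 [-0.052 -0.084  0.197]
200 12 [-0.053 -0.085  0.202]
z range 0.11881469964690917 0.21216202637496234
```

Call:
send_rows:
  steps:
    - {"translation": [0,0,0.2],"delta_rot": [0,0,0],"jaw": 0.5}
    - {"translation": [0,0,0.4],"delta_rot": [0,0,0],"jaw": 0.5}
    - {"translation": [0,0,0.6],"delta_rot": [0,0,0],"jaw": 0.5}
    - {"translation": [0,0,0.8],"delta_rot": [0,0,0],"jaw": 0.5}
    - {"translation": [0,0,0.8],"delta_rot": [0,0,0],"jaw": 0.5}
    - {"translation": [0,0,0.8],"delta_rot": [0,0,0],"jaw": 0.5}
    - {"translation": [0,0,0.8],"delta_rot": [0,0,0],"jaw": 0.5}
    - {"translation": [0,0,0.8],"delta_rot": [0,0,0],"jaw": 0.5}

```text
time: 19.55
tool_pos: [0.4871, -0.103, 0.1323]
tool_rot: [0.001, -0.121, 0.993, 0.0]
contact_force: [-12.9, 7.8, 19.9]
gripper_width: 0.23
grasp_force: 64.0
```

```bash
python3 chk.py
```

```text
t 19.55 pos [ 0.4871 -0.103   0.1323] y-yaw 103.9 F [-12.9   7.8  19.9] w 0.23 g 64.0
grip vise [-0.06365907 -0.08715836  0.17228731] radius 0.06730775596314456 ang 1.5954478968001813
side 88
110 7 [-0.059 -0.076  0.115]
120 10 [-0.06  -0.075  0.126]
130 18 [-0.058 -0.074  0.134]
140 14 [-0.057 -0.075  0.143]
150 7 [-0.051 -0.073  0.155]
160 5 [-0.051 -0.072  0.166]
170 10 [-0.051 -0.071  0.175]
180 10 [-0.049 -0.079  0.186]
190 3 [-0.052 -0.074  0.193]
200 4 [-0.053 -0.059  0.205]
z range 0.1137130695015499 0.20746723386485177
scene 125
110 4 [-0.057 -0.079  0.118]
120 5 [-0.05  -0.081  0.126]
130 15 [-0.049 -0.084  0.134]
140 16 [-0.05  -0.082  0.144]
150 12 [-0.049 -0.084  0.154]
160 14 [-0.048 -0.084  0.164]
170 14 [-0.047 -0.082  0.176]
180 14 [-0.047 -0.086  0.186]
190 26 [-0.055 -0.086  0.193]
200 4 [-0.051 -0.062  0.207]
z range 0.11625404198461074 0.212886678521511
```

Call:
send_rows:
  steps:
    - {"translation": [0,0,0.2],"delta_rot": [0,0,0],"jaw": 0.5}
    - {"translation": [0,0,0.4],"delta_rot": [0,0,0],"jaw": 0.5}
    - {"translation": [0,0,0.6],"delta_rot": [0,0,0],"jaw": 0.5}
    - {"translation": [0,0,0.6],"delta_rot": [0,0,0],"jaw": 0.5}
    - {"translation": [0,0,0.6],"delta_rot": [0,0,0],"jaw": 0.5}
    - {"translation": [0,0,0.6],"delta_rot": [0,0,0],"jaw": 0.5}
    - {"translation": [0,0,0.6],"delta_rot": [0,0,0],"jaw": 0.5}
    - {"translation": [0,0,0.6],"delta_rot": [0,0,0],"jaw": 0.5}

```text
time: 20.45
tool_pos: [0.4883, -0.1032, 0.1317]
tool_rot: [0.002, -0.121, 0.993, 0.0]
contact_force: [-23.3, 11.5, 41.3]
gripper_width: 0.225
grasp_force: 67.1
```

```bash
python3 - <<'E'
from h import *
p,R,s=tr();go([],[]);print('grip vise',Ro.from_euler('z',-VY).apply(p-V0))
E
```

```text
t 20.45 pos [ 0.4883 -0.1032  0.1317] y-yaw 103.9 F [-23.3  11.5  41.3] w 0.225 g 67.1
grip vise [-0.06250581 -0.08759382  0.1316756 ]
```

It's home: 41 N of push gives no more travel. I relax the push and start cranking clockwise, from the −x side toward +y.

Call:
send_rows:
  steps:
    - {"translation": [0,0,-0.8],"delta_rot": [0,0,0],"jaw": 0.5}
    - {"translation": [0,0,-1.4],"delta_rot": [0,0,0],"jaw": 0.5}
    - {"translation": [-0.09,1.08,-1.4],"delta_rot": [0,0,0],"jaw": 0.5}
    - {"translation": [-0.37,2.12,-1.4],"delta_rot": [0,0,0],"jaw": 0.5}
    - {"translation": [-0.83,3.1,-1.4],"delta_rot": [0,0,0],"jaw": 0.5}
    - {"translation": [-1.45,3.99,-1.4],"delta_rot": [0,0,0],"jaw": 0.5}
    - {"translation": [-2.22,4.75,-1.4],"delta_rot": [0,0,0],"jaw": 0.5}
    - {"translation": [-3.1,5.37,-1.4],"delta_rot": [0,0,0],"jaw": 0.5}

```text
time: 21.25
tool_pos: [0.5034, -0.0434, 0.1358]
tool_rot: [-0.0, -0.121, 0.993, 0.0]
contact_force: [-7.6, 1.5, 3.6]
gripper_width: 0.235
grasp_force: 63.7
```

```bash
cat > ck2.py <<'E'
from h import *
p,R,s=tr();go([],[]);q=Ro.from_euler('z',-VY).apply(p-V0);d=q-[0,-.086,0];print('vise',q.round(4),'r',np.hypot(d[0],d[1]).round(4),'theta',np.degrees(np.arctan2(d[1],-d[0])).round(1))
f=cam('scene');W=cloud(f);v=Ro.from_euler('z',-VY).apply((W-V0).reshape(-1,3)).reshape(W.shape)
hs=cv2.cvtColor(f['pixels'],cv2.COLOR_BGR2HSV)
m=(hs[...,1]>150)&((hs[...,0]<6)|(hs[...,0]>174))&(abs(v[...,0])<.04)&(v[...,2]>.06)&(v[...,2]<.072)&(v[...,1]>-.01)&(v[...,1]<.1);k=v[m]
print('moving jaw y',np.percentile(k[:,1],[5,95]).round(4) if len(k) else None)
m=(abs(v[...,0])<.05)&(v[...,2]>.104)&(v[...,2]<.118)&(v[...,1]>.05)&(v[...,1]<.13);k=v[m];
if len(k)>5: print('last top',np.array(cv2.minAreaRect(k[:,:2].astype(np.float32)*1000)[0]).round(1),k[:,2].max().round(4))
E
python3 ck2.py
```

```text
t 21.25 pos [ 0.5034 -0.0434  0.1358] y-yaw 103.8 F [-7.6  1.5  3.6] w 0.235 g 63.7
vise [-0.0336 -0.0331  0.1358] r 0.0627 theta 57.6
moving jaw y [0.0064 0.0277]
last top [-3.9 84.2] 0.1179
```

Call:
send_rows:
  steps:
    - {"translation": [-0.98,0.46,0.2],"delta_rot": [0,0,0],"jaw": 0.5}
    - {"translation": [-2.02,0.74,0.4],"delta_rot": [0,0,0],"jaw": 0.5}
    - {"translation": [-3.1,0.83,0.5],"delta_rot": [0,0,0],"jaw": 0.5}
    - {"translation": [-4.18,0.74,0.5],"delta_rot": [0,0,0],"jaw": 0.5}
    - {"translation": [-5.22,0.46,0.5],"delta_rot": [0,0,0],"jaw": 0.5}
    - {"translation": [-6.2,0,0.5],"delta_rot": [0,0,0],"jaw": 0.5}
    - {"translation": [-7.09,-0.62,0.5],"delta_rot": [0,0,0],"jaw": 0.5}
    - {"translation": [-7.85,-1.38,0.5],"delta_rot": [0,0,0],"jaw": 0.5}

```text
time: 22.1
tool_pos: [0.5849, -0.0409, 0.1328]
tool_rot: [0.002, -0.121, 0.993, -0.003]
contact_force: [-9.7, -5.7, 9.3]
gripper_width: 0.225
grasp_force: 62.3
```

```bash
python3 ck2.py
```

```text
t 22.1 pos [ 0.5849 -0.0409  0.1328] y-yaw 103.9 F [-9.7 -5.7  9.3] w 0.225 g 62.3
vise [ 0.0462 -0.0502  0.1328] r 0.0585 theta 142.2
moving jaw y [0.0113 0.0326]
last top [-5.4 84. ] 0.1171
```

Call:
send_rows:
  steps:
    - {"translation": [-0.52,-0.95,0],"delta_rot": [0,0,0],"jaw": 0.5}
    - {"translation": [-0.88,-2.0,0],"delta_rot": [0,0,0],"jaw": 0.5}
    - {"translation": [-1.16,-3.06,0],"delta_rot": [0,0,0],"jaw": 0.5}
    - {"translation": [-1.25,-4.13,0],"delta_rot": [0,0,0],"jaw": 0.5}
    - {"translation": [-1.16,-5.21,0],"delta_rot": [0,0,0],"jaw": 0.5}
    - {"translation": [-0.88,-6.26,0],"delta_rot": [0,0,0],"jaw": 0.5}
    - {"translation": [-0.42,-7.23,0],"delta_rot": [0,0,0],"jaw": 0.5}
    - {"translation": [0.2,-8.12,0],"delta_rot": [0,0,0],"jaw": 0.5}

```text
time: 22.95
tool_pos: [0.6005, -0.1163, 0.1328]
tool_rot: [0.0, -0.121, 0.993, 0.002]
contact_force: [-12.3, 9.7, 13.4]
gripper_width: 0.227
grasp_force: 63.1
```

```bash
python3 ck2.py
```

```text
t 22.95 pos [ 0.6005 -0.1163  0.1328] y-yaw 103.9 F [-12.3   9.7  13.4] w 0.227 g 63.1
vise [ 0.0434 -0.1271  0.1328] r 0.0598 theta -136.5
moving jaw y [0.0154 0.0366]
last top [-5.6 84.6] 0.1156
```

Call:
send_rows:
  steps:
    - {"translation": [0.76,-0.76,0],"delta_rot": [0,0,0],"jaw": 0.5}
    - {"translation": [1.65,-1.38,0],"delta_rot": [0,0,0],"jaw": 0.5}
    - {"translation": [2.63,-1.84,0],"delta_rot": [0,0,0],"jaw": 0.5}
    - {"translation": [3.67,-2.12,0],"delta_rot": [0,0,0],"jaw": 0.5}
    - {"translation": [4.75,-2.22,0],"delta_rot": [0,0,0],"jaw": 0.5}
    - {"translation": [5.83,-2.12,0],"delta_rot": [0,0,0],"jaw": 0.5}
    - {"translation": [6.87,-1.84,0],"delta_rot": [0,0,0],"jaw": 0.5}
    - {"translation": [7.85,-1.38,0],"delta_rot": [0,0,0],"jaw": 0.5}

```text
time: 23.8
tool_pos: [0.5318, -0.1498, 0.1329]
tool_rot: [0.006, -0.121, 0.993, -0.001]
contact_force: [4.3, 4.6, 2.6]
gripper_width: 0.224
grasp_force: 61.6
```

```bash
python3 ck2.py
```

```text
t 23.8 pos [ 0.5318 -0.1498  0.1329] y-yaw 103.9 F [4.3 4.6 2.6] w 0.224 g 61.6
vise [-0.0313 -0.1433  0.1329] r 0.0653 theta -61.3
moving jaw y [0.0185 0.0405]
last top [-4.5 85. ] 0.1179
```

Call:
send_rows:
  steps:
    - {"translation": [0.89,0.62,0],"delta_rot": [0,0,0],"jaw": 0.5}
    - {"translation": [1.65,1.38,0],"delta_rot": [0,0,0],"jaw": 0.5}
    - {"translation": [2.27,2.27,0],"delta_rot": [0,0,0],"jaw": 0.5}
    - {"translation": [2.73,3.25,0],"delta_rot": [0,0,0],"jaw": 0.5}
    - {"translation": [3.01,4.29,0],"delta_rot": [0,0,0],"jaw": 0.5}
    - {"translation": [3.1,5.37,0],"delta_rot": [0,0,0],"jaw": 0.5}
    - {"translation": [3.01,6.45,0],"delta_rot": [0,0,0],"jaw": 0.5}
    - {"translation": [2.73,7.49,0],"delta_rot": [0,0,0],"jaw": 0.5}

```text
time: 24.65
tool_pos: [0.4839, -0.0862, 0.1327]
tool_rot: [0.001, -0.121, 0.993, -0.004]
contact_force: [-7.2, -4.6, 13.8]
gripper_width: 0.228
grasp_force: 63.4
```

```bash
sed -i 's/\[0,-.086,0\]/[-.003,-.088,0]/' ck2.py; python3 ck2.py
```

```text
t 24.65 pos [ 0.4839 -0.0862  0.1327] y-yaw 103.8 F [-7.2 -4.6 13.8] w 0.228 g 63.4
vise [-0.0627 -0.0701  0.1327] r 0.0624 theta 16.7
moving jaw y [0.0231 0.0436]
last top [-4.4 88.9] 0.1151
```

Call:
send_rows:
  steps:
    - {"translation": [-0.46,0.98,0],"delta_rot": [0,0,0],"jaw": 0.5}
    - {"translation": [-1.08,1.87,0],"delta_rot": [0,0,0],"jaw": 0.5}
    - {"translation": [-1.84,2.63,0],"delta_rot": [0,0,0],"jaw": 0.5}
    - {"translation": [-2.73,3.25,0],"delta_rot": [0,0,0],"jaw": 0.5}
    - {"translation": [-3.71,3.71,0],"delta_rot": [0,0,0],"jaw": 0.5}
    - {"translation": [-4.75,3.99,0],"delta_rot": [0,0,0],"jaw": 0.5}
    - {"translation": [-5.83,4.08,0],"delta_rot": [0,0,0],"jaw": 0.5}
    - {"translation": [-6.9,3.99,0],"delta_rot": [0,0,0],"jaw": 0.5}

```text
time: 25.5
tool_pos: [0.5428, -0.027, 0.1326]
tool_rot: [0.003, -0.121, 0.993, 0.001]
contact_force: [-4.4, 3.6, 12.6]
gripper_width: 0.231
grasp_force: 63.1
```

```bash
python3 ck2.py
```

```text
t 25.5 pos [ 0.5428 -0.027   0.1326] y-yaw 103.9 F [-4.4  3.6 12.6] w 0.231 g 63.1
vise [ 0.0086 -0.0266  0.1326] r 0.0625 theta 100.7
moving jaw y [0.0269 0.0484]
last top [-4.9 93.2] 0.1173
```

Call:
send_rows:
  steps:
    - {"translation": [-1.04,-0.28,0],"delta_rot": [0,0,0],"jaw": 0.5}
    - {"translation": [-2.02,-0.74,0],"delta_rot": [0,0,0],"jaw": 0.5}
    - {"translation": [-2.91,-1.36,0],"delta_rot": [0,0,0],"jaw": 0.5}
    - {"translation": [-3.67,-2.12,0],"delta_rot": [0,0,0],"jaw": 0.5}
    - {"translation": [-4.29,-3.0,0],"delta_rot": [0,0,0],"jaw": 0.5}
    - {"translation": [-4.75,-3.99,0],"delta_rot": [0,0,0],"jaw": 0.5}
    - {"translation": [-5.03,-5.03,0],"delta_rot": [0,0,0],"jaw": 0.5}
    - {"translation": [-5.12,-6.1,0],"delta_rot": [0,0,0],"jaw": 0.5}

```text
time: 26.35
tool_pos: [0.6051, -0.0763, 0.1326]
tool_rot: [-0.0, -0.121, 0.993, -0.001]
contact_force: [-12.3, 1.4, 15.5]
gripper_width: 0.231
grasp_force: 63.3
```

```bash
python3 ck2.py
```

```text
t 26.35 pos [ 0.6051 -0.0763  0.1326] y-yaw 103.9 F [-12.3   1.4  15.5] w 0.231 g 63.3
vise [ 0.0573 -0.0893  0.1326] r 0.0603 theta -178.7
moving jaw y [0.0305 0.0521]
last top [-4.8 92.8] 0.1166
```

Call:
send_rows:
  steps:
    - {"translation": [0.03,-0.65,0],"delta_rot": [0,0,0],"jaw": 0.5}
    - {"translation": [0.13,-1.25,0],"delta_rot": [0,0,0],"jaw": 0.5}
    - {"translation": [0.3,-1.25,0],"delta_rot": [0,0,0],"jaw": 0.5}
    - {"translation": [0.3,-1.25,-0.2],"delta_rot": [0,0,0],"jaw": 0.5}
    - {"translation": [0.3,-1.25,-0.2],"delta_rot": [0,0,0],"jaw": 3}
    - {"translation": [0.3,-1.25,-0.2],"delta_rot": [0,0,0],"jaw": 6}
    - {"translation": [0.3,-1.25,-0.2],"delta_rot": [0,0,0],"jaw": 7}
    - {"translation": [0.3,-1.25,-0.2],"delta_rot": [0,0,0],"jaw": 7}

```text
time: 27.2
tool_pos: [0.6045, -0.088, 0.128]
tool_rot: [-0.001, -0.121, 0.993, 0.0]
contact_force: [-0.4, -0.2, 0.5]
gripper_width: 0.811
grasp_force: 0.0
```

Call:
send_rows:
  steps:
    - {"translation": [0,0,-1],"delta_rot": [0,0,0],"jaw": 7}
    - {"translation": [0,0,-4],"delta_rot": [0,0,0],"jaw": 7}
    - {"translation": [0,0,-8],"delta_rot": [0,0,0],"jaw": 7}
    - {"translation": [0,0,-12],"delta_rot": [0,0,0],"jaw": 7}
    - {"translation": [0,0,-16],"delta_rot": [0,0,0],"jaw": 7}
    - {"translation": [0,0,-18],"delta_rot": [0,0,0],"jaw": 7}
    - {"translation": [0,0,-18],"delta_rot": [0,0,0],"jaw": 7}
    - {"translation": [0,0,-18],"delta_rot": [0,0,0],"jaw": 7}

```text
time: 28.0
tool_pos: [0.6047, -0.0881, 0.3081]
tool_rot: [-0.0, -0.121, 0.993, 0.0]
contact_force: [0.4, 0.4, -0.3]
gripper_width: 0.821
grasp_force: 0.0
```

```bash
python3 ck2.py; python3 - <<'E'
from h import *
o=[]
for n in('wrist','scene','side'):
    f=cam(n);W=cloud(f);v=Ro.from_euler('z',-VY).apply((W-V0).reshape(-1,3)).reshape(W.shape);hs=cv2.cvtColor(f['pixels'],cv2.COLOR_BGR2HSV)
    m=(np.hypot(v[...,0]-.058,v[...,1]+.1)<.04)&(v[...,2]>.11)&(v[...,2]<.24)&(hs[...,0]>8)&(hs[...,0]<28)&(hs[...,1]>60);k=v[m];print(n,len(k),'sleeve z',np.percentile(k[:,2],[1,50,99]).round(4))
    for z in (120,140,160,180):
        j=k[abs(k[:,2]*1000-z)<10]
        if len(j)>2:print(z,len(j),np.median(j,0).round(4))
    m=(abs(v[...,0])<.03)&(v[...,2]>.055)&(v[...,2]<.072)&(v[...,1]>.02)&(v[...,1]<.08)
    k=v[m];
    if n=='wrist':
        for x in (-.025,-.03,.028):
            j=k[abs(k[:,0]-x)<.003];print('jaw/pad prof',x,[(round(b),int(((j[:,1]*1000//2*2)==b).sum()),) for b in np.unique(j[:,1]*1000//2*2)])
    o.append({'wrist':f['pixels'],'scene':f['pixels'][110:260,180:380],'side':f['pixels'][120:260,170:357]}[n])
cv2.imwrite('pics/fin.png',np.hstack([cv2.resize(i,(266,200) if 0 else (400,300),interpolation=cv2.INTER_CUBIC) for i in o[:2]]))
E
```

```text
t 28.0 pos [ 0.6047 -0.0881  0.3081] y-yaw 103.9 F [ 0.4  0.4 -0.3] w 0.821 g 0.0
vise [ 0.0541 -0.1007  0.3081] r 0.0585 theta -167.4
moving jaw y [0.0307 0.0525]
last top [-4.5 93.1] 0.1165
wrist 365 sleeve z [0.1229 0.1674 0.1935]
120 6 [ 0.0629 -0.0898  0.1136]
140 92 [ 0.0512 -0.1009  0.1417]
160 99 [ 0.0516 -0.1024  0.159 ]
180 130 [ 0.0518 -0.1013  0.1822]
jaw/pad prof -0.025 [(28, 2), (30, 18), (32, 9), (34, 7), (36, 8), (38, 8), (40, 8), (42, 9), (44, 8), (46, 8), (48, 6), (50, 9), (52, 8), (54, 2), (58, 11), (60, 14), (62, 7), (64, 10), (66, 10), (68, 17), (70, 3)]
jaw/pad prof -0.03 [(30, 7), (32, 4), (34, 3), (36, 3), (38, 3), (40, 3), (42, 4), (44, 3), (46, 4), (48, 3), (50, 2), (52, 3), (58, 6), (60, 4), (62, 5), (64, 1), (66, 5), (68, 6)]
jaw/pad prof 0.028 [(28, 2), (30, 14), (32, 5), (34, 7), (36, 6), (38, 5), (40, 8), (42, 5), (44, 7), (46, 5), (48, 6), (50, 7), (52, 5), (54, 2), (58, 13), (60, 7), (62, 5), (64, 6), (66, 7), (68, 4), (70, 11), (72, 7), (74, 3)]
scene 131 sleeve z [0.1197 0.1655 0.1964]
120 9 [ 0.0695 -0.0968  0.1236]
140 37 [ 0.0694 -0.0978  0.1397]
160 25 [ 0.0699 -0.0979  0.1608]
180 38 [ 0.0685 -0.0982  0.1818]
side 125 sleeve z [0.1162 0.1581 0.1926]
120 18 [ 0.0604 -0.0902  0.1204]
140 29 [ 0.0624 -0.0896  0.1391]
160 33 [ 0.059  -0.0911  0.1593]
180 38 [ 0.0633 -0.0918  0.1829]
```

View pics/fin.png

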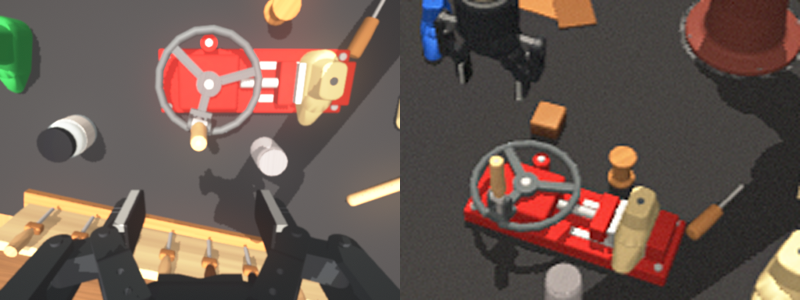

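```bash
python3 -c "
from plant import *
print(job_done())"
```

```text
the job is handed in; nothing more can be done
None
```

The job is handed in at 28 s: the smaller last stands on its sole in the vise and is gripped with the pad pushed back about 5 mm. The crank is upright and latched after about 1.5 turns, and the gripper is clear. The first two grasps closed above the last (it turned about 1°) because the fingertips sit about 38 mm behind where the tool description puts them; no bystander was touched knowingly, though I did not measure them again at the end.

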